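Load a planet gear set through the wash cabinet's flap

TASK

Send the planet gear set into the spray-wash cabinet: push it with the fingertips across the loading table and on through the hanging flap until it tips off the sill and slides down the chute inside, then draw the hand back out so the flap swings shut behind it. Only push it, never lift it, and leave the two bronze bushings that are draining on the table where they stand.

Things in the scene. Friction and masses are not known exactly. Their poses are not given: they have to be found in the camera images.
- wash_cabinet: Fixed grey sheet-metal spray-wash cabinet with a slanted clear window; a steel loading table juts out in front. Upright, turned up to 0.2 rad. Origin: bench level, under the middle of the flap's hinge; x points inward (from table into cabinet), z up. In its frame (mm): table top level at z = 75, x -175 to 0, y -150 to 150, with 10 mm high rims along the two sides.
- sill (a point): Middle of the flap opening at table height, right under the hinge; axes as the cabinet. The opening is 120 mm wide (y +-60) and 56 high up to the hinge. Two fixed guide fences 14 mm high narrow from y = +-87 mm at x = -53 to y = +-60 at the opening.
- sill_end (a point): Inner edge of the sill, 28 mm inward of sill; the table runs on level through the opening up to here. Beyond it a slippery steel chute falls at 38 degrees to the basket floor, 61 mm lower, 78 to 160 mm further in, 216 wide. A part pushed until its centre is past this edge tips and slides down by itself; after that it is out of reach.
- lintel (a point): Front lower edge of the lintel, over the opening's middle, 62 mm above the sill. Above it the lintel face rises 16 mm, then the window leans back inward at 40 degrees from level. A hand leaning back towards the table (20 to 30 degrees from plumb, fingers pointing down and inward) clears it when its fingertips enter the opening; an upright hand may strike it.
- wash_flap (a joint): Flap angle, rad: 0 shut, grows as the lower edge swings inward, at most 1.35; never outward. Smooth steel plate with a nylon edge, 114 wide, 51 long, 3 thick, 120 g, hinged 56 mm above the sill; shut, its edge is 5 mm above the sill and 7 inward of the hinge. No latch: a part pushed against it opens it with a few newtons; let go, its weight and a mild damper shut it in about a second.
- planet_gear: Planet gear set, dull steel, the only toothed part: round body 66 mm across, 18 high, with a 34 mm hub up to 30 above the underside; about 0.55 kg. Lies flat, hub up, on the loading table, 85 to 125 mm before the hinge line and up to 55 mm to either side of the middle. Origin: centre of its underside.
- bushing_large: Bronze bushing, 38 mm across and 18 mm high, loose, standing on the loading table in one of the two corners beside the guide fences. Origin: centre of its underside. To be left alone.
- bushing_small: Bronze bushing, 30 mm across and 22 mm high, loose, standing in the other corner of the loading table. Origin: centre of its underside. To be left alone.
Mind the look-alikes: they are no part of the job. What is shaped like the planet_gear but red or turquoise is not meant.

How it is judged:
On the way, in this order (a step that is already met when the one before it is completed fails the run):
1. the flap stands open with the gear set under it, flat on the sill (value of joint wash_flap above 0.4 rad and x of planet_gear in the frame of wash_cabinet between -0.03 and 0.03 m and angle between planet_gear's own z axis and vertical below 0.2 rad), for 0.05 s.
2. the gear set has gone down the chute (x of planet_gear in the frame of wash_cabinet above 0.085 m and z of planet_gear in the frame of wash_cabinet below 0.04 m), for 0.1 s.
At the end, for the whole second after the job is handed in: The gear set lies at rest, flat or leaning, at the foot of the chute inside the cabinet (its origin 85 to 190 mm inward of the hinge and less than 40 mm above the bench), the flap is shut again (under 0.06 rad), and both bushings stand within 10 mm of where they were (all of step 2 and x of planet_gear in the frame of wash_cabinet below 0.19 m and linear speed of planet_gear below 0.02 m/s and value of joint wash_flap below 0.06 rad and distance of each of bushing_large, bushing_small from where it was at the start of the episode below 0.01 m); the robot touches nothing.
It fails at once if the gear set is lifted off the table (origin more than 12 mm above the table top) (z of planet_gear in the frame of wash_cabinet above 0.087 m).
It fails at once if the gear set falls off the table onto the bench (z of planet_gear in the frame of wash_cabinet below 0.055 m and x of planet_gear in the frame of wash_cabinet below 0 m).
It fails at once if a bushing is disturbed (moved more than 15 mm) (distance of any of bushing_large, bushing_small from where it was at the start of the episode above 0.015 m).
It also fails if it takes over 40 s, if anything falls off the work surface, if the arm or the gripper's body presses on something with over 40 N, if the wrist force passes 120 N, or if a joint passes its speed limit or range.

ROBOT

A 6-joint arm with a two-finger parallel gripper is mounted at the origin on a cart in front of the work surface, level with it; the furniture and walls round the work are solid. World frame = base frame: x ahead of the robot, y to its left, z up, the work surface at z = 0. Lengths are in m, angles in rad, forces in N, time in s.
With the tool pointing down it reaches from about 0.375 to 0.975 m from the base axis. Payload 3.8 kg.
Tool frame: the origin (TCP) lies at the very end of the fingers, on their centre line; the grasp point (between the pads) lies bot.grip_point_offset behind it (bot.grip_point_offset is the distance from the TCP to the grasp point, in m); z points along the fingers, y is the line along which they close (so a half turn about z gives the same grasp; the last joint's range is limited). The gripper opens to 85 mm and grips with 20 to 120 N. Pads are 22 mm wide; open, the fingers measure 114 mm over their backs; the gripper's body (76 mm by 85 mm) begins 54 mm behind the grasp point. The pads swing forward as they close: fully open they stand 13 mm farther back than shut.
Start: joints at [1.26, 0.264, 1.604, -0, 1.274, -0.037], TCP at [0.183, 0.65, 0.231] pointing down, gripper open.
Joint ranges: [-2.63, 2.63], [-0.94, 2.18], [0.31, 2.57], [-1.31, 4.45], [0, 2.66], [-2.55, 2.55]. Speed limits (rad/s): [2.57, 2.57, 3.14, 3.14, 3.14, 3.14].

INTERFACE

Orientations are given as a rotation vector (axis times angle).
In Python, from workcell import bot, vision gives the robot as it stands.
- The arm moves only by the tool play_rows, never from a script. Its argument "rows" is a list of rows, each an object of numbers: "dx", "dy", "dz": the shift along the tool's x, y, z as a fraction of full scale; "roll": the turn about the tool's z as a fraction of full scale; "fingers": the closure, from 0 (fully open) to 1 (shut). In form: [{"dx": .., "dy": .., "dz": .., "roll": .., "fingers": ..}, ...]. A call has 1 to 20 rows; each row shifts and turns the commanded pose from where the row before left it, along the tool's axes as they then stand; what a row does not reach is not made up. Full scale, the value 1, is 0.04 m for a shift and 4 degrees for a turn. A row lasts 1/12 s, in which the tool goes at most 41.7 mm and 7.16 degrees, less where a joint would pass 70% of its speed; a pose out of reach is approached as far as the arm can. A call with a number of a shift or a turn outside -1 to 1 is refused whole. A call with a gripper value outside its range is refused whole. The fingers move at their own pace and stop on an object; "grip_force" is the grip in N (left out, the last holds). Time passes only in rows, so rows that do not move let the fingers close. It gives the time, the measured TCP pose, the force and the opening at its end, in the units of the state.
- bot.read_state(): the state, without advancing time (a new reading comes with each control period).
- vision.read_camera(name): name is "side" or "top"; returns a dict with "pixels" (400x640x3 uint8, red, green, blue), "depth" (400x640 float32, m along the optical axis (not along the pixel's ray), 0 where there is no reading), "fx", "fy", "cx", "cy" (pixels), "R" (3x3) and "t" (3): a world point X has camera coordinates R X + t. Camera axes: x right, y down, z forward; pixel columns grow to the right and rows downward; lengths in m; the calibration is good to about 2 mm. A picture is of the moment at which its call begins.
- bot.finish_job(): hands the job in, once; it reports no verdict.
The state is a dict: "time": time; "q": joint angles; "joint_vel": joint speeds; "joint_torque": joint torques, N m; "tool_pos": TCP position; "tcp_rot": TCP orientation; "wrist_force": force on the tool from outside, world axes, zero at the start; "torque": the same for the moment, N m; "width": opening from 0.0 (shut) to 1.0 (fully open).
Only numpy, scipy, OpenCV 4.12 (cv2) and the standard library are available. Lean on these libraries where they do the work, as an engineer would, in place of code of your own. Each camera call takes 0.05 s, during which the arm holds its last target. There are 200 camera calls.

## Working session

There is one attempt and no reset: what is moved stays moved. The work goes in short steps, Python scripts to look and compute and a tool call to move; the robot and the scene stay as the last step left them, time stands still between calls to the robot, and variables do not carry over. Pictures are saved under pics/ and viewed, on a budget of 10 in all, crops included, one or two more only if the job needs it, and the job is handed in when it is done.

Besides the shell and the picture viewer there is one more tool, called as name([rows], argument=value, ...), one row to a line, values as JSON. play_rows: Moves the arm, as the interface text tells. Its arguments: {"type":"object","properties":{"rows":{"type":"array","items":{"type":"object","properties":{"dx":{"type":"number","minimum":-1,"maximum":1},"dy":{"type":"number","minimum":-1,"maximum":1},"dz":{"type":"number","minimum":-1,"maximum":1},"roll":{"type":"number","minimum":-1,"maximum":1},"fingers":{"type":"number"}}}},"grip_force":{"type":"number"}},"required":["rows"]}

```bash
mkdir -p pics
cat > h.py <<'E'
import numpy as np,cv2
from workcell import bot,vision
def pt(c,u,v,r=2):
    d=c["depth"][int(v)-r:int(v)+r+1,int(u)-r:int(u)+r+1]; d=np.median(d[d>0])
    return c["R"].T@(np.array([(u-c["cx"])/c["fx"]*d,(v-c["cy"])/c["fy"]*d,d])-c["t"])
E
python3 - <<'E'
from h import *
s=bot.read_state(); print(s["tool_pos"],s["tcp_rot"],s["wrist_force"],bot.grip_point_offset)
for n in("top","side"):
    c=vision.read_camera(n); np.savez(n+"0.npz",**c); cv2.imwrite(f"pics/{n}0.png",c["pixels"][...,::-1])
    print(n,c["fx"],-c["R"].T@c["t"],c["R"][2])
E
```

```text
[0.18229905 0.64914246 0.22994388] [-0.42869925 -3.11181168  0.00352377] [ 0.13944997  0.49261902 -0.38677374] 0.0187
top 439.78854430083186 [ 0.4081807  -0.20634747  0.9726769 ] [ 0.14303085  0.00099615 -0.98971773]
side 494.2679682535932 [ 0.26477406 -0.85761205  0.56616414] [ 0.34065167  0.77154141 -0.53728976]
```

View pics/top0.png

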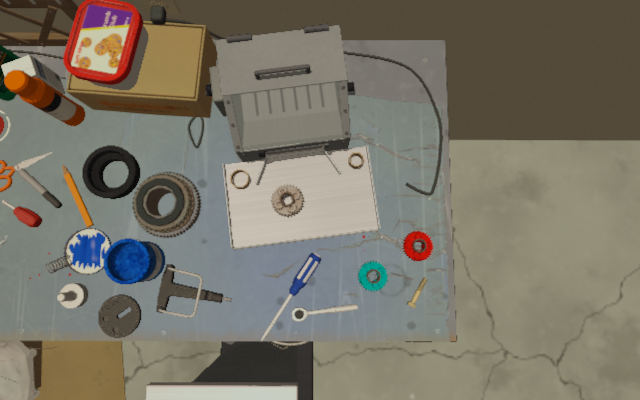

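View pics/side0.png

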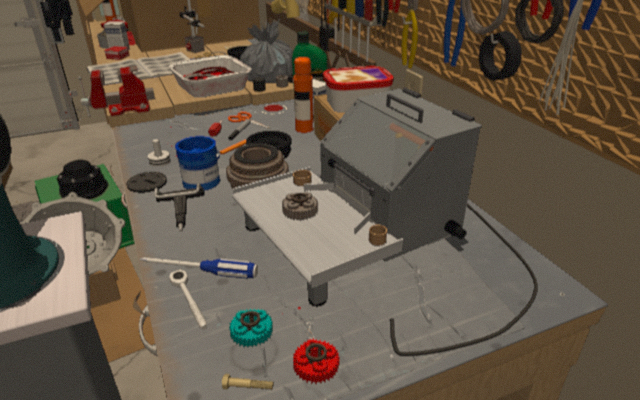

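Candidates: the dull steel gear on the table at top (288,200), and the look-alikes turquoise (372,276), red (418,246), and a large brown toothed ring (166,204) off the table. I choose the steel one at (288,200) and check it in a crop. The bushings are at (241,180) and (356,161).

Run:
```python
from h import *
c=dict(np.load("top0.npz"))
im=c["pixels"][130:260,215:390,::-1]
cv2.imwrite("pics/crop1.png",cv2.resize(im,None,fx=4.5,fy=4.5,interpolation=cv2.INTER_CUBIC))
# world map of all pixels
v,u=np.mgrid[0:400,0:640]; d=c["depth"]
P=np.stack([(u-c["cx"])/c["fx"]*d,(v-c["cy"])/c["fy"]*d,d],-1); W=(P-c["t"])@c["R"]
m=(abs(W[...,2]-0.075)<.004)&(u>215)&(u<390)&(v>140)&(v<255)&(d>0)
r=cv2.minAreaRect(W[m][:,:2].astype(np.float32)*1000); print("table rect mm",r,cv2.boxPoints(r).tolist(),np.median(W[m][:,2]))
for n,(a,b) in dict(gear=(288,200),bl=(241,180),bs=(356,161)).items():
    q=(abs(u-a)<24)&(abs(v-b)<24)&(d>0)
    for lo,hi in((.082,.088),(.089,.0985),(.1,.108)):
        k=q&(W[...,2]>lo)&(W[...,2]<hi)
        if k.sum()>5:
            (x,y),rad=cv2.minEnclosingCircle(W[k][:,:2].astype(np.float32)); print(n,lo,k.sum(),x,y,rad)
```

```text
table rect mm ((549.250244140625, -163.41128540039062), (196.3045654296875, 299.2018127441406), 7.716568470001221) [[431.8994445800781, -28.344276428222656], [472.0741271972656, -324.8366394042969], [666.60107421875, -298.4783020019531], [626.4263916015625, -1.985931396484375]] 0.07503948888633058
gear 0.082 26 0.5305697321891785 -0.13945108652114868 0.03225565701723099
gear 0.089 439 0.5320274233818054 -0.13813848793506622 0.032713886350393295
gear 0.1 160 0.5313994884490967 -0.1378023624420166 0.028864925727248192
bl 0.082 135 0.5731009840965271 -0.05210607498884201 0.06108769774436951
bl 0.089 115 0.574339747428894 -0.05187004804611206 0.05861343815922737
bl 0.1 10 0.6160013675689697 -0.054583530873060226 0.011188322678208351
bs 0.082 108 0.6027013063430786 -0.2732461094856262 0.055618565529584885
bs 0.089 84 0.6196573972702026 -0.25833091139793396 0.03343770653009415
bs 0.1 14 0.6217066049575806 -0.2500672936439514 0.02608042024075985
```

View pics/crop1.png

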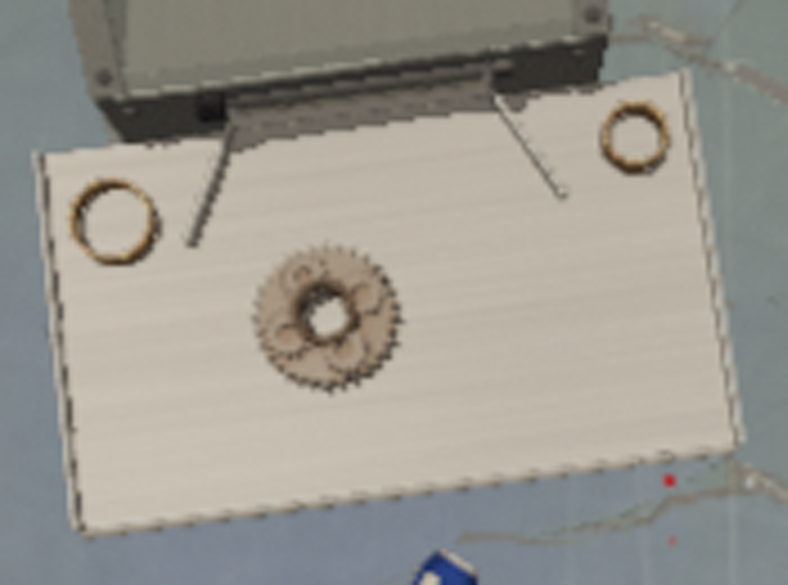

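The crop confirms a plain steel toothed gear with its hub up. In the cabinet frame it sits at about (-91, +27) mm, and the yaw is about 7.7°. This interface can't tilt the hand, so I'll check the lintel profile before choosing a push pose.

```bash
cat >> h.py <<'E'
YAW=np.deg2rad(7.72); S=np.array([.6254,-.1531]); A=np.array([[np.cos(YAW),np.sin(YAW)],[-np.sin(YAW),np.cos(YAW)]])
def cab(W): W=np.asarray(W); return np.concatenate([(W[...,:2]-S)@A.T,W[...,2:]-.075],-1)*1000  # mm, z above table
def cloud(c):
    v,u=np.mgrid[0:400,0:640]; d=c["depth"]
    P=np.stack([(u-c["cx"])/c["fx"]*d,(v-c["cy"])/c["fy"]*d,d],-1); W=(P-c["t"])@c["R"]; W[d<=0]=np.nan; return W
E
python3 - <<'E'
from h import *
for n in("top","side"):
    C=cab(cloud(dict(np.load(n+"0.npz"))))
    m=(abs(C[...,1])<45)&(C[...,0]>-30)&(C[...,0]<60)
    Q=C[m]
    for z in range(2,120,6):
        k=Q[(Q[:,2]>=z)&(Q[:,2]<z+6)]
        if len(k): print(n,z,len(k),np.percentile(k[:,0],[5,50,95]).round(1))
C=cab(cloud(dict(np.load("side0.npz"))))
for n,w in(("bl",(-1,1)),("bs",(-1,-1))):
    m=(C[...,1]*w[1]>95)&(C[...,1]*w[1]<142)&(C[...,0]<-2)&(C[...,0]>-60)&(C[...,2]>5)&(C[...,2]<26); print(n,m.sum(),C[m].min(0),C[m].max(0))
C=cab(cloud(dict(np.load("side0.npz"))));m=(abs(C[...,0]+91)<50)&(abs(C[...,1]-27)<50)&(C[...,2]>4);print(C[m].min(0),C[m].max(0))
E
```

```text
top 2 96 [-26.3  -6.3   8.9]
top 8 27 [8.  8.5 9.3]
top 14 15 [7.4 8.  8.5]
top 20 15 [5.3 7.3 7.7]
top 26 11 [4.5 6.2 6.4]
top 32 1 [4.3 4.3 4.3]
top 38 5 [2.8 2.9 3.1]
top 50 9 [-0.2  0.3  0.7]
top 56 132 [-0.5  1.8  4.8]
top 62 30 [0.6 4.  4.5]
top 68 41 [3.2 3.9 4.6]
top 74 85 [3.5 4.8 7.9]
top 80 194 [ 5.1  9.  14.2]
top 86 211 [11.  15.7 20.8]
top 92 222 [17.6 22.8 27.6]
top 98 227 [25.3 30.1 35.1]
top 104 212 [32.2 37.1 41.8]
top 110 241 [39.2 44.  48.9]
top 116 231 [46.9 51.1 55.8]
side 2 35 [-20.2   9.6  10.7]
side 8 76 [ 8.   9.6 11.1]
side 14 61 [ 6.3  8.9 10.2]
side 20 65 [5.6 8.  9.5]
side 26 67 [5.6 7.1 8.3]
side 32 68 [4.1 6.3 7.4]
side 38 75 [3.6 5.4 6.7]
side 44 69 [3.6 4.8 5.9]
side 50 33 [0.1 1.1 4. ]
side 56 140 [-0.   2.3  6.6]
side 62 71 [3.6 4.9 6.5]
side 68 89 [3.9 5.  6.4]
side 74 103 [4.1 5.8 7.6]
side 80 172 [ 6.4 10.1 13.6]
side 86 175 [12.9 17.  21.6]
side 92 182 [19.7 24.3 28.6]
side 98 168 [27.1 31.1 35.1]
side 104 179 [34.2 38.2 42.7]
side 110 182 [41.  45.4 49.8]
side 116 180 [47.9 52.4 57. ]
bl 209 [-52.91463288  95.01517675   5.0198683 ] [-13.05580846 134.17039132  19.32872792]
bs 287 [ -41.37566464 -141.68643038    5.1297702 ] [ -10.2507777  -111.19412166   24.90072017]
[-123.00112647  -11.61091836    4.02532385] [-41.12815263  76.78455291  31.33422643]
```

```bash
cat >> h.py <<'E'
def world(x,y): return S+A.T@np.array([x,y])/1000
def plan(goal,h1,n,z):
    "rows (dx,dy,dz,roll) in full-scale units from present pose to goal xy, z, heading h1 (deg, world) of tool y"
    from scipy.spatial.transform import Rotation as Ro
    s=bot.read_state(); R=Ro.from_rotvec(s["tcp_rot"]).as_matrix(); h=np.degrees(np.arctan2(R[1,1],R[0,1]))
    D=np.append(goal,z)-s["tool_pos"]; print("from",np.round(s["tool_pos"],4),"h",h.round(2),"D",D.round(4),"tz",R[:,2].round(3))
    st=(h1-h)/n
    for i in range(n):
        a=np.radians(h+i*st); d=D/n/.04
        print(np.round([-np.sin(a)*d[0]+np.cos(a)*d[1],np.cos(a)*d[0]+np.sin(a)*d[1],-d[2],-st/4],2).tolist())
E
python3 - <<'E'
from h import *
print(world(-189,66)); plan(np.array([.46,.28]),34,12,.23)
E
```

```text
[ 0.42924711 -0.11308697]
from [0.1823 0.6492 0.23  ] h 74.31 D [ 0.2777 -0.3692 -0.    ] tz [-0.001 -0.002 -1.   ]
[-0.76, -0.58, 0.0, 0.84]
[-0.8, -0.54, 0.0, 0.84]
[-0.83, -0.49, 0.0, 0.84]
[-0.86, -0.44, 0.0, 0.84]
[-0.88, -0.39, 0.0, 0.84]
[-0.9, -0.34, 0.0, 0.84]
[-0.92, -0.28, 0.0, 0.84]
[-0.93, -0.23, 0.0, 0.84]
[-0.95, -0.18, 0.0, 0.84]
[-0.96, -0.12, 0.0, 0.84]
[-0.96, -0.06, 0.0, 0.84]
[-0.96, -0.01, 0.0, 0.84]
```

play_rows([
  {"dx":-0.76,"dy":-0.58,"dz":0,"roll":0.84,"fingers":0},
  {"dx":-0.8,"dy":-0.54,"dz":0,"roll":0.84,"fingers":0},
  {"dx":-0.83,"dy":-0.49,"dz":0,"roll":0.84,"fingers":0},
  {"dx":-0.86,"dy":-0.44,"dz":0,"roll":0.84,"fingers":0},
  {"dx":-0.88,"dy":-0.39,"dz":0,"roll":0.84,"fingers":0},
  {"dx":-0.9,"dy":-0.34,"dz":0,"roll":0.84,"fingers":0},
  {"dx":-0.92,"dy":-0.28,"dz":0,"roll":0.84,"fingers":0},
  {"dx":-0.93,"dy":-0.23,"dz":0,"roll":0.84,"fingers":0},
  {"dx":-0.95,"dy":-0.18,"dz":0,"roll":0.84,"fingers":0},
  {"dx":-0.96,"dy":-0.12,"dz":0,"roll":0.84,"fingers":0},
  {"dx":-0.96,"dy":-0.06,"dz":0,"roll":0.84,"fingers":0},
  {"dx":-0.96,"dy":0,"dz":0,"roll":0.84,"fingers":0},
])

```text
time: 1.1
tool_pos: [0.4611, 0.279, 0.2309]
tcp_rot: [-1.479, -2.771, 0.001]
wrist_force: [-0.2, -0.8, 0.4]
width: 1.0
```

Run:
```python
from h import *
plan(world(-189,66),-14,13,.12)
```

```text
from [0.4611 0.279  0.2309] h 33.83 D [-0.0319 -0.3921 -0.1109] tz [-0. -0. -1.]
[-0.59, -0.47, 0.21, 0.92]
[-0.62, -0.43, 0.21, 0.92]
[-0.65, -0.39, 0.21, 0.92]
[-0.67, -0.35, 0.21, 0.92]
[-0.69, -0.3, 0.21, 0.92]
[-0.71, -0.26, 0.21, 0.92]
[-0.73, -0.21, 0.21, 0.92]
[-0.74, -0.17, 0.21, 0.92]
[-0.75, -0.12, 0.21, 0.92]
[-0.75, -0.07, 0.21, 0.92]
[-0.76, -0.02, 0.21, 0.92]
[-0.76, 0.03, 0.21, 0.92]
[-0.75, 0.07, 0.21, 0.92]
```

play_rows([
  {"dx":-0.59,"dy":-0.47,"dz":0,"roll":0.92,"fingers":0},
  {"dx":-0.62,"dy":-0.43,"dz":0,"roll":0.92,"fingers":0},
  {"dx":-0.65,"dy":-0.39,"dz":0,"roll":0.92,"fingers":0},
  {"dx":-0.67,"dy":-0.35,"dz":0,"roll":0.92,"fingers":0},
  {"dx":-0.69,"dy":-0.3,"dz":0,"roll":0.92,"fingers":0},
  {"dx":-0.71,"dy":-0.26,"dz":0,"roll":0.92,"fingers":0},
  {"dx":-0.73,"dy":-0.21,"dz":0,"roll":0.92,"fingers":0},
  {"dx":-0.74,"dy":-0.17,"dz":0,"roll":0.92,"fingers":0},
  {"dx":-0.75,"dy":-0.12,"dz":0.5,"roll":0.92,"fingers":0},
  {"dx":-0.75,"dy":-0.07,"dz":0.5,"roll":0.92,"fingers":0},
  {"dx":-0.76,"dy":-0.02,"dz":0.6,"roll":0.92,"fingers":0},
  {"dx":-0.76,"dy":0.03,"dz":0.6,"roll":0.92,"fingers":0},
  {"dx":-0.75,"dy":0.07,"dz":0.6,"roll":0.92,"fingers":0},
  {"fingers":0},
])

```text
validation failed for argument at $.ro...
```

Run:
```python
from h import *
c=vision.read_camera("side"); cv2.imwrite("pics/side1.png",cv2.resize(c["pixels"][80:320,140:460,::-1],None,fx=2.4,fy=2.4,interpolation=cv2.INTER_CUBIC))
C=cab(cloud(c)); plan(world(-189,66),-14,1,.075)
# gripper profile along push axis, relative to TCP
s=bot.read_state(); W=cloud(c); p=np.array(s["tool_pos"]); a=np.radians(-14); q=W-p
l=q[...,0]*np.cos(a)+q[...,1]*np.sin(a); t=-q[...,0]*np.sin(a)+q[...,1]*np.cos(a); h=q[...,2]
m=(abs(l)<90)&(abs(t)<60)&(h>-.01)&(h<.2); m&=(W[...,2]>.108)
m=(abs(l)<.09)&(abs(t)<.06)&(h>-.01)&(h<.2)&(W[...,2]>.108)
for z in np.arange(0,.16,.008):
    k=m&(h>=z)&(h<z+.008)
    if k.sum()>3: print(round(z,3),k.sum(),"along",(1000*np.percentile(l[k],[1,99])).round(),"across",(1000*np.percentile(t[k],[1,99])).round())
```

```text
from [0.4653 0.2737 0.231 ] h 33.49 D [-0.036  -0.3868 -0.156 ] tz [ 0.003 -0.005 -1.   ]
[-7.57, -6.09, 3.9, 11.87]
0.008 19 along [-42.  34.] across [-39.  41.]
0.016 61 along [-44.  38.] across [-44.  40.]
0.024 73 along [-45.  38.] across [-44.  41.]
0.032 76 along [-45.  39.] across [-45.  41.]
0.04 75 along [-45.  39.] across [-44.  44.]
0.048 67 along [-45.  42.] across [-46.  44.]
0.056 119 along [-58.  53.] across [-58.  49.]
0.064 163 along [-60.  54.] across [-59.  56.]
0.072 201 along [-58.  53.] across [-58.  59.]
0.08 217 along [-60.  53.] across [-59.  54.]
0.088 201 along [-58.  52.] across [-58.  52.]
0.096 208 along [-57.  51.] across [-57.  47.]
0.104 230 along [-56.  50.] across [-56.  45.]
0.112 208 along [-55.  49.] across [-56.  54.]
0.12 77 along [-33.  25.] across [-32.  17.]
0.128 140 along [-38.  34.] across [-36.  -2.]
0.136 148 along [-39.  34.] across [-37.  -1.]
0.144 140 along [-37.  32.] across [-39.  -9.]
0.152 5 along [-17.   1.] across [-40. -34.]
```

View pics/side1.png

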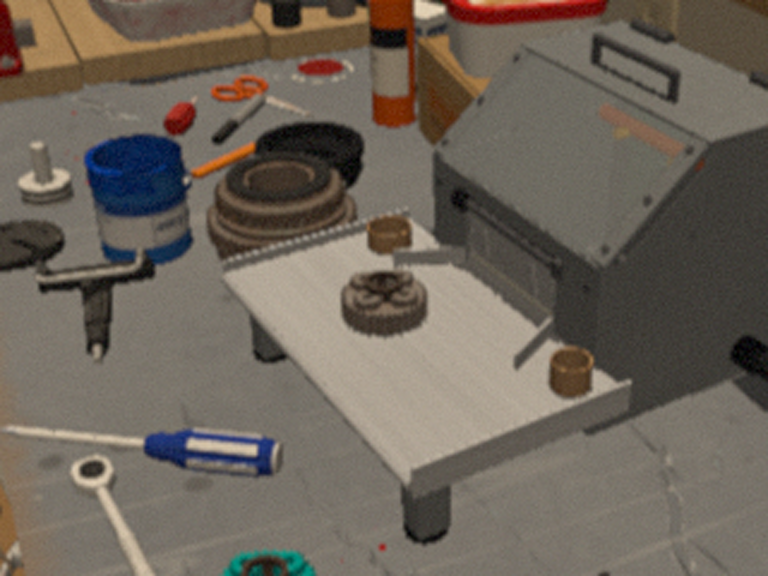

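The last row was refused because it had no shift fields, so the arm hasn't moved. The picture shows the table clear and the gear at (384,300). I'll resend the move.

play_rows([
  {"dx":-0.59,"dy":-0.47,"dz":0,"roll":0.92,"fingers":0},
  {"dx":-0.62,"dy":-0.43,"dz":0,"roll":0.92,"fingers":0},
  {"dx":-0.65,"dy":-0.39,"dz":0,"roll":0.92,"fingers":0},
  {"dx":-0.67,"dy":-0.35,"dz":0,"roll":0.92,"fingers":0},
  {"dx":-0.69,"dy":-0.3,"dz":0,"roll":0.92,"fingers":0},
  {"dx":-0.71,"dy":-0.26,"dz":0,"roll":0.92,"fingers":0},
  {"dx":-0.73,"dy":-0.21,"dz":0,"roll":0.92,"fingers":0},
  {"dx":-0.74,"dy":-0.17,"dz":0,"roll":0.92,"fingers":0},
  {"dx":-0.75,"dy":-0.12,"dz":0.5,"roll":0.92,"fingers":0},
  {"dx":-0.75,"dy":-0.07,"dz":0.5,"roll":0.92,"fingers":0},
  {"dx":-0.76,"dy":-0.02,"dz":0.6,"roll":0.92,"fingers":0},
  {"dx":-0.76,"dy":0.03,"dz":0.6,"roll":0.92,"fingers":0},
  {"dx":-0.75,"dy":0.07,"dz":0.6,"roll":0.92,"fingers":0},
  {"dx":0,"dy":0,"dz":0,"roll":0,"fingers":0},
])

```text
time: 2.32
tool_pos: [0.4257, -0.1141, 0.1143]
tcp_rot: [-2.474, -1.927, 0.01]
wrist_force: [-0.7, 0.9, 0.3]
width: 1.0
```

```bash
cat > prof.py <<'E'
from h import *
from scipy.spatial.transform import Rotation as Ro
plan(world(-189,66),-14,1,.075)
s=bot.read_state(); p=np.array(s["tool_pos"]); R=Ro.from_rotvec(s["tcp_rot"]).as_matrix()
c=vision.read_camera("side"); W=cloud(c); q=(W-p)@R*1000
l,t,h=q[...,1],q[...,0],-q[...,2]
m=(abs(l)<90)&(abs(t)<60)&(h>-15)&(h<160)&(W[...,2]>.108)
for z in range(-12,130,8):
    k=m&(h>=z)&(h<z+8)
    if k.sum()>3: print(z,k.sum(),"along",np.percentile(l[k],[1,99]).round(),"across",np.percentile(t[k],[1,99]).round())
cv2.imwrite("pics/side2.png",cv2.resize(c["pixels"][80:320,140:460,::-1],None,fx=2.4,fy=2.4,interpolation=cv2.INTER_CUBIC))
E
python3 prof.py
```

```text
from [ 0.4257 -0.1141  0.1143] h -14.19 D [ 0.0035  0.001  -0.0393] tz [-0.008  0.001 -1.   ]
[0.05, 0.08, 0.98, -0.05]
12 26 along [-47.  50.] across [-14.   7.]
20 69 along [-53.  58.] across [-14.   5.]
28 69 along [-54.  58.] across [-15.   7.]
36 65 along [-53.  57.] across [-14.  -6.]
44 79 along [-54.  58.] across [-14.   8.]
52 90 along [-67.  71.] across [-16.  -6.]
60 251 along [-71.  75.] across [-16.   9.]
68 206 along [-71.  75.] across [-19.  11.]
76 333 along [-69.  72.] across [-20.  13.]
84 245 along [-69.  72.] across [-21.  -2.]
92 277 along [-67.  71.] across [-23.  -5.]
100 411 along [-65.  70.] across [-22.  -3.]
108 447 along [-65.  69.] across [-16.   6.]
116 177 along [-64.  67.] across [-15.  10.]
124 98 along [-34.  39.] across [-40.  -5.]
```

View pics/side2.png

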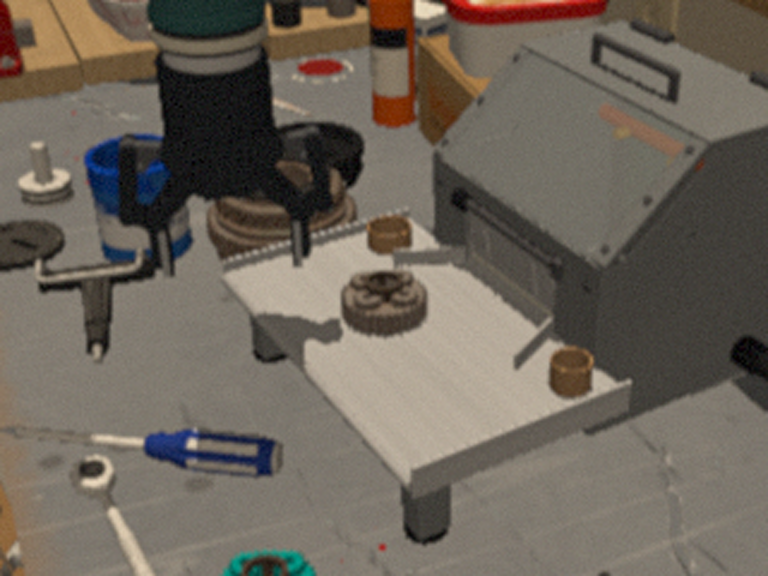

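The view shows the open hand behind the gear at (384,300), with knuckle bulges of about ±73 mm that would strike the lintel. I'll push in two stages:
- **Stage 1:** push diagonally in this pose to centre the gear.
- **Stage 2:** close the fingers, turn them across, and give a brisk straight push so the gear carries over the sill edge.

play_rows([
  {"dx":0,"dy":0.05,"dz":0.53,"roll":0,"fingers":0},
  {"dx":0,"dy":0,"dz":0.52,"roll":0,"fingers":0},
  {"dx":0,"dy":0.3,"dz":0,"roll":0,"fingers":0},
  {"dx":0,"dy":0.3,"dz":0,"roll":0,"fingers":0},
  {"dx":0,"dy":0.25,"dz":0,"roll":0,"fingers":0},
  {"dx":0,"dy":0.25,"dz":0,"roll":0,"fingers":0},
  {"dx":0,"dy":0.25,"dz":0,"roll":0,"fingers":0},
  {"dx":0,"dy":0.2,"dz":0,"roll":0,"fingers":0},
  {"dx":0,"dy":0.1,"dz":0,"roll":0,"fingers":0},
  {"dx":0,"dy":0,"dz":0,"roll":0,"fingers":0},
])

```text
time: 3.2
tool_pos: [0.4981, -0.1282, 0.0781]
tcp_rot: [2.471, 1.936, 0.002]
wrist_force: [0.9, -0.5, 0.8]
width: 1.002
```

```bash
cat > gear.py <<'E'
from h import *
s=bot.read_state(); print("tcp cab",cab(np.array(s["tool_pos"])).round(1),s["wrist_force"].round(1) if hasattr(s["wrist_force"],"round") else s["wrist_force"],s["width"],s["time"],np.round(s["q"],2))
c=vision.read_camera("top"); C=cab(cloud(c)); 
cv2.imwrite("pics/top_now.png",cv2.resize(c["pixels"][120:270,200:400,::-1],None,fx=4,fy=4,interpolation=cv2.INTER_CUBIC))
E
python3 gear.py; mv pics/top_now.png pics/top3.png
```

```text
tcp cab [-122.8   41.8    3.1] [ 0.9 -0.5  0.8] 1.0018360073002524 3.2 [-0.3   0.11  2.09  0.    0.94 -0.06]
```

View pics/top3.png

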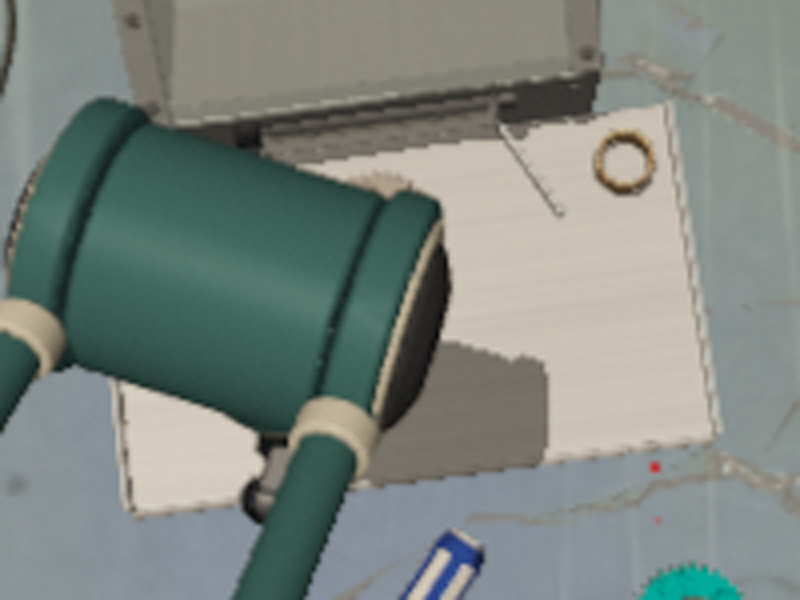

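The gear's edge shows just ahead of the hand at (385,180), now near the middle. Next I back off, lift clear, and turn with the fingers closing.

play_rows([
  {"dx":0,"dy":-0.5,"dz":0,"roll":0,"fingers":0},
  {"dx":0,"dy":-0.5,"dz":-0.7,"roll":0,"fingers":0},
  {"dx":0,"dy":0,"dz":-0.9,"roll":0,"fingers":0},
  {"dx":0,"dy":0,"dz":0,"roll":0,"fingers":1},
])

```text
time: 3.58
tool_pos: [0.4606, -0.1193, 0.1475]
tcp_rot: [2.466, 1.932, 0.01]
wrist_force: [2.0, -1.0, 0.9]
width: 0.886
```

Run:
```python
from h import *
c=vision.read_camera("side"); C=cab(cloud(c))
m=(C[...,0]>-90)&(C[...,0]<10)&(abs(C[...,1])<56)&(C[...,2]>4)&(C[...,2]<33)
m&=~((C[...,0]>3))
(x,y),r=cv2.minEnclosingCircle(C[m&(C[...,2]>21)][:,:2].astype(np.float32)); print("hub",x,y,r)
k=C[m&(C[...,2]>14)&(C[...,2]<20)]
print("body",np.percentile(k,[1,99],axis=0).round(1))
plan(world(-110,y),-82.3,18,.14)
```

```text
hub -48.457515716552734 5.57332181930542 30.097509384155273
body [[-78.8 -27.6  14.1]
 [-15.5  31.2  19.8]]
from [ 0.4603 -0.1192  0.1457] h -13.86 D [ 0.0553 -0.0432 -0.0057] tz [ 0.009 -0.003 -1.   ]
[-0.04, 0.09, 0.01, 0.95]
[-0.03, 0.09, 0.01, 0.95]
[-0.03, 0.09, 0.01, 0.95]
[-0.02, 0.1, 0.01, 0.95]
[-0.02, 0.1, 0.01, 0.95]
[-0.01, 0.1, 0.01, 0.95]
[-0.0, 0.1, 0.01, 0.95]
[0.0, 0.1, 0.01, 0.95]
[0.01, 0.1, 0.01, 0.95]
[0.02, 0.1, 0.01, 0.95]
[0.02, 0.09, 0.01, 0.95]
[0.03, 0.09, 0.01, 0.95]
[0.04, 0.09, 0.01, 0.95]
[0.04, 0.09, 0.01, 0.95]
[0.05, 0.09, 0.01, 0.95]
[0.05, 0.08, 0.01, 0.95]
[0.06, 0.08, 0.01, 0.95]
[0.06, 0.07, 0.01, 0.95]
```

play_rows([
  {"dx":-0.04,"dy":0.09,"dz":0,"roll":0.95,"fingers":1},
  {"dx":-0.03,"dy":0.09,"dz":0,"roll":0.95,"fingers":1},
  {"dx":-0.03,"dy":0.09,"dz":0,"roll":0.95,"fingers":1},
  {"dx":-0.02,"dy":0.1,"dz":0,"roll":0.95,"fingers":1},
  {"dx":-0.02,"dy":0.1,"dz":0,"roll":0.95,"fingers":1},
  {"dx":-0.01,"dy":0.1,"dz":0,"roll":0.95,"fingers":1},
  {"dx":0,"dy":0.1,"dz":0,"roll":0.95,"fingers":1},
  {"dx":0,"dy":0.1,"dz":0,"roll":0.95,"fingers":1},
  {"dx":0.01,"dy":0.1,"dz":0,"roll":0.95,"fingers":1},
  {"dx":0.02,"dy":0.1,"dz":0,"roll":0.95,"fingers":1},
  {"dx":0.02,"dy":0.09,"dz":0,"roll":0.95,"fingers":1},
  {"dx":0.03,"dy":0.09,"dz":0,"roll":0.95,"fingers":1},
  {"dx":0.04,"dy":0.09,"dz":0,"roll":0.95,"fingers":1},
  {"dx":0.04,"dy":0.09,"dz":0,"roll":0.95,"fingers":1},
  {"dx":0.05,"dy":0.09,"dz":0,"roll":0.95,"fingers":1},
  {"dx":0.05,"dy":0.08,"dz":0,"roll":0.95,"fingers":1},
  {"dx":0.06,"dy":0.08,"dz":0,"roll":0.95,"fingers":1},
  {"dx":0.06,"dy":0.07,"dz":0,"roll":0.95,"fingers":1},
  {"dx":0,"dy":0,"dz":0,"roll":0,"fingers":1},
])

```text
time: 5.22
tool_pos: [0.5132, -0.1621, 0.1407]
tcp_rot: [3.134, 0.209, 0.0]
wrist_force: [-0.3, 0.4, 0.2]
width: -0.001
```

```bash
sed -i 's/percentile(l\[k\],\[1/percentile(l[k],[1/; s/side2/side4/; s/^plan.*/plan(world(-110,2),-82.3,1,.089)/' prof.py; python3 prof.py
```

```text
from [ 0.5132 -0.1621  0.1407] h -82.36 D [ 0.0029 -0.0038 -0.0517] tz [ 0. -0. -1.]
[0.06, 0.1, 1.29, -0.01]
-4 20 along [-4.  9.] across [-9. 10.]
4 48 along [-5. 16.] across [-11.   9.]
12 61 along [-5. 17.] across [-11.   8.]
20 60 along [-2. 18.] across [-10.   8.]
28 64 along [-7. 17.] across [-10.   8.]
36 29 along [-6. 17.] across [-12.   4.]
44 106 along [-29.  36.] across [-13.  11.]
52 109 along [-34.  42.] across [-12.  12.]
60 123 along [-41.  49.] across [-16.  13.]
68 161 along [-48.  55.] across [-16.  12.]
76 170 along [-55.  61.] across [-16.  12.]
84 217 along [-56.  65.] across [-16.  14.]
92 221 along [-55.  63.] across [-19.  12.]
100 209 along [-32.  50.] across [-19.   9.]
108 133 along [-13.  44.] across [-12.  10.]
116 101 along [ 9. 42.] across [-11.  10.]
124 126 along [ 0. 40.] across [-36.  26.]
```

View pics/side4.png

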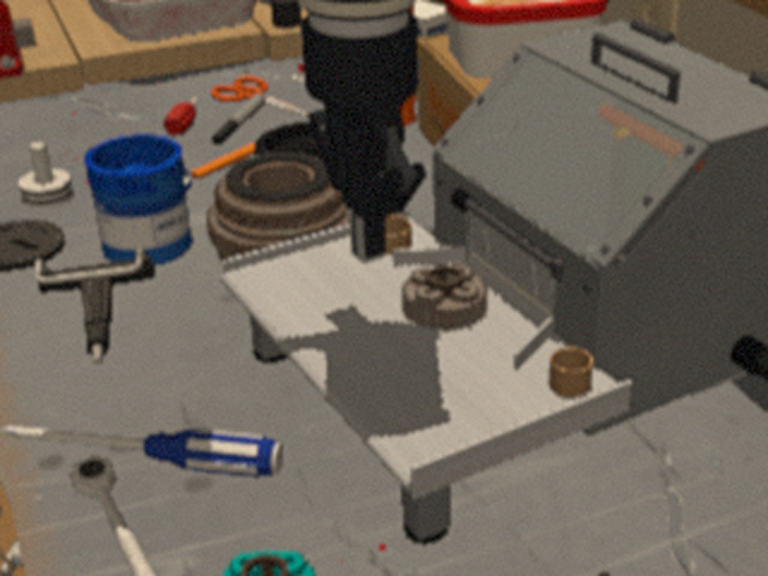

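The view shows the shut fingers behind the gear at (444,293) and in line with it. Along the push direction the hand stays slim (about ±16 mm) up to about 120 mm above the tip, so it reaches further in than I assumed. I'll go down and push gently under the flap.

play_rows([
  {"dx":0.06,"dy":0.1,"dz":0.67,"roll":0,"fingers":1},
  {"dx":0,"dy":0,"dz":0.66,"roll":0,"fingers":1},
  {"dx":0.25,"dy":0,"dz":0,"roll":0,"fingers":1},
  {"dx":0.25,"dy":0,"dz":0,"roll":0,"fingers":1},
  {"dx":0.25,"dy":0,"dz":0,"roll":0,"fingers":1},
  {"dx":0.25,"dy":0,"dz":0,"roll":0,"fingers":1},
  {"dx":0.25,"dy":0,"dz":0,"roll":0,"fingers":1},
  {"dx":0.25,"dy":0,"dz":0,"roll":0,"fingers":1},
  {"dx":0.2,"dy":0,"dz":0,"roll":0,"fingers":1},
  {"dx":0.1,"dy":0,"dz":0,"roll":0,"fingers":1},
  {"dx":0.05,"dy":0,"dz":0,"roll":0,"fingers":1},
  {"dx":0,"dy":0,"dz":0,"roll":0,"fingers":1},
])

```text
time: 6.27
tool_pos: [0.5903, -0.1554, 0.0886]
tcp_rot: [3.134, 0.213, 0.002]
wrist_force: [-1.0, 0.2, 1.2]
width: -0.001
```

Run:
```python
from h import *
s=bot.read_state(); print("tcp cab",cab(np.array(s["tool_pos"])).round(1),s["wrist_force"],s["time"])
c=vision.read_camera("side"); cv2.imwrite("pics/side5.png",cv2.resize(c["pixels"][100:250,250:450,::-1],None,fx=4,fy=4,interpolation=cv2.INTER_CUBIC))
```

```text
tcp cab [-35.1   2.4  13.6] [-1.02759217  0.2336514   1.21594692] 6.2667
```

View pics/side5.png

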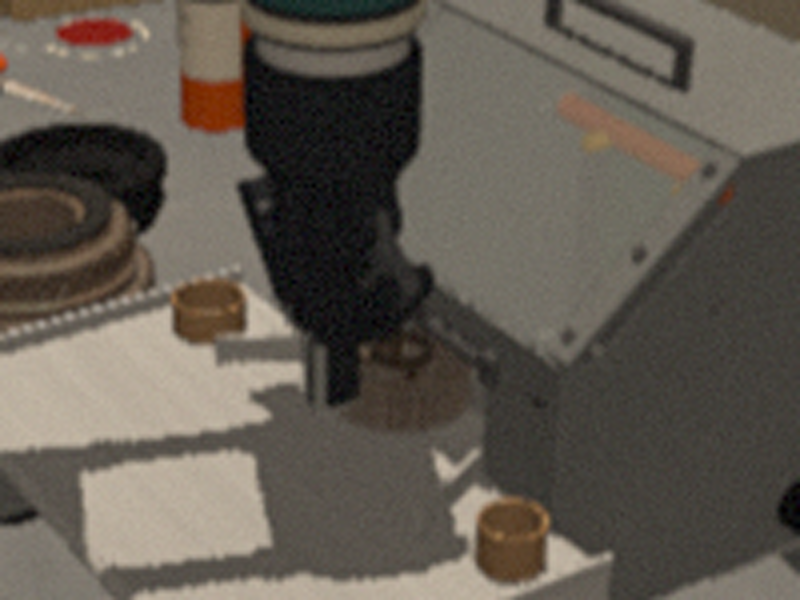

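The gear is under the open flap at (410,390), with the fingers right behind it and forces low. I'll creep inward and watch the force.

play_rows([
  {"dx":0.06,"dy":0,"dz":0,"roll":0,"fingers":1},
  {"dx":0.06,"dy":0,"dz":0,"roll":0,"fingers":1},
  {"dx":0,"dy":0,"dz":0,"roll":0,"fingers":1},
])

```text
time: 6.57
tool_pos: [0.5939, -0.1548, 0.0882]
tcp_rot: [3.134, 0.212, -0.0]
wrist_force: [-4.1, -0.0, 2.6]
width: 0.002
```

play_rows([
  {"dx":0.05,"dy":0,"dz":0,"roll":0,"fingers":1},
  {"dx":0.05,"dy":0,"dz":0,"roll":0,"fingers":1},
  {"dx":0,"dy":0,"dz":0,"roll":0,"fingers":1},
])

```text
time: 6.82
tool_pos: [0.5978, -0.1543, 0.0881]
tcp_rot: [3.134, 0.212, -0.0]
wrist_force: [-4.2, -0.9, 3.5]
width: 0.001
```

play_rows([
  {"dx":0.05,"dy":0,"dz":0,"roll":0,"fingers":1},
  {"dx":0.03,"dy":0,"dz":0,"roll":0,"fingers":1},
  {"dx":0,"dy":0,"dz":0,"roll":0,"fingers":1},
])

```text
time: 7.07
tool_pos: [0.601, -0.1538, 0.0881]
tcp_rot: [3.134, 0.212, -0.0]
wrist_force: [-3.7, -0.2, 2.6]
width: 0.004
```

play_rows([
  {"dx":0.04,"dy":0,"dz":0,"roll":0,"fingers":1},
  {"dx":0.03,"dy":0,"dz":0,"roll":0,"fingers":1},
  {"dx":0,"dy":0,"dz":0,"roll":0,"fingers":1},
])

```text
time: 7.32
tool_pos: [0.6039, -0.1534, 0.0881]
tcp_rot: [3.134, 0.212, 0.0]
wrist_force: [-4.9, -1.0, 2.0]
width: -0.003
```

play_rows([
  {"dx":0.03,"dy":0,"dz":0,"roll":0,"fingers":1},
  {"dx":0.03,"dy":0,"dz":0,"roll":0,"fingers":1},
  {"dx":0,"dy":0,"dz":0,"roll":0,"fingers":1},
])

```text
time: 7.57
tool_pos: [0.6064, -0.1531, 0.0881]
tcp_rot: [3.134, 0.212, 0.0]
wrist_force: [-4.6, -0.5, 2.5]
width: 0.004
```

play_rows([
  {"dx":0.03,"dy":0,"dz":0,"roll":0,"fingers":1},
  {"dx":0.02,"dy":0,"dz":0,"roll":0,"fingers":1},
  {"dx":0,"dy":0,"dz":0,"roll":0,"fingers":1},
])

```text
time: 7.82
tool_pos: [0.6082, -0.1528, 0.0881]
tcp_rot: [-3.134, -0.212, 0.0]
wrist_force: [-4.7, -1.4, 1.8]
width: -0.001
```

play_rows([
  {"dx":0.03,"dy":0,"dz":0,"roll":0,"fingers":1},
  {"dx":0.02,"dy":0,"dz":0,"roll":0,"fingers":1},
  {"dx":0,"dy":0,"dz":0,"roll":0,"fingers":1},
])

```text
time: 8.07
tool_pos: [0.6104, -0.1525, 0.0881]
tcp_rot: [3.134, 0.212, 0.0]
wrist_force: [-3.4, -1.2, 2.4]
width: -0.007
```

play_rows([
  {"dx":0.03,"dy":0,"dz":0,"roll":0,"fingers":1},
  {"dx":0,"dy":0,"dz":0,"roll":0,"fingers":1},
])

```text
time: 8.23
tool_pos: [0.6116, -0.1523, 0.0881]
tcp_rot: [3.134, 0.212, 0.0]
wrist_force: [-4.0, -0.5, 2.5]
width: 0.002
```

Run:
```python
from h import *
s=bot.read_state(); print("tcp cab",cab(np.array(s["tool_pos"])).round(1))
c=vision.read_camera("side"); cv2.imwrite("pics/side6.png",cv2.resize(c["pixels"][130:250,290:450,::-1],None,fx=5,fy=5,interpolation=cv2.INTER_CUBIC))
```

```text
tcp cab [-13.6   2.6  13.1]
```

View pics/side6.png

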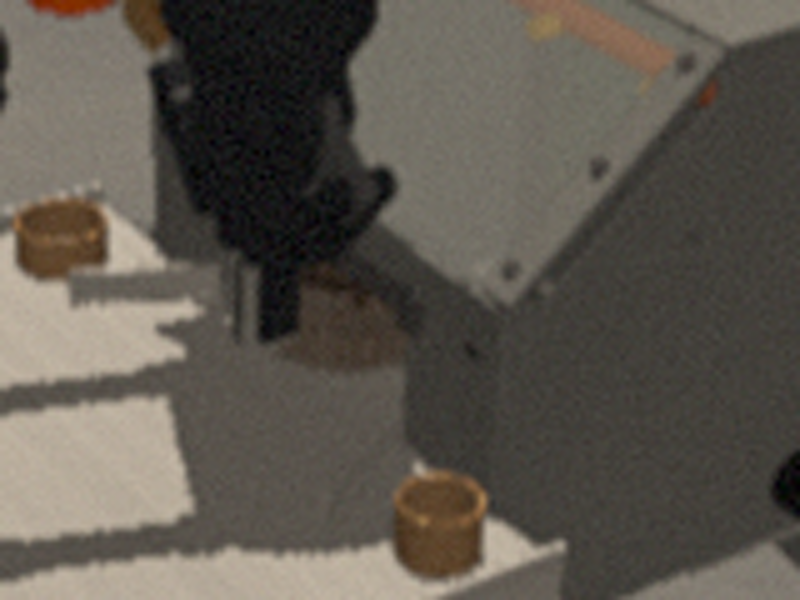

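The gear is still flat at the sill edge, seen at (345,320), and nothing is pressing. I continue in 1 mm steps.

play_rows([
  {"dx":0.025,"dy":0,"dz":0,"roll":0,"fingers":1},
  {"dx":0,"dy":0,"dz":0,"roll":0,"fingers":1},
])

```text
time: 8.45
tool_pos: [0.6117, -0.1523, 0.088]
tcp_rot: [-3.134, -0.212, 0.003]
wrist_force: [-7.3, -1.7, 3.8]
width: 0.001
```

play_rows([
  {"dx":0.025,"dy":0,"dz":0,"roll":0,"fingers":1},
  {"dx":0,"dy":0,"dz":0,"roll":0,"fingers":1},
])

```text
time: 8.62
tool_pos: [0.6116, -0.1521, 0.0877]
tcp_rot: [-3.134, -0.212, 0.006]
wrist_force: [-10.0, -1.9, 4.2]
width: -0.0
```

play_rows([
  {"dx":0.025,"dy":0,"dz":0,"roll":0,"fingers":1},
  {"dx":0,"dy":0,"dz":0,"roll":0,"fingers":1},
])

```text
time: 8.78
tool_pos: [0.6114, -0.152, 0.0871]
tcp_rot: [-3.133, -0.212, 0.01]
wrist_force: [-11.9, -2.6, 4.9]
width: -0.0
```

At TCP x = -13.6 the knuckles just touched the hinge rod (12 N). I'll ease back, raise the tip about 3 mm so the knuckles pass over the widest part of the rod, and try again. The tip will still bear on the 18 mm body.

play_rows([
  {"dx":-0.2,"dy":0,"dz":0,"roll":0,"fingers":1},
  {"dx":0,"dy":0,"dz":-0.07,"roll":0,"fingers":1},
  {"dx":0,"dy":0,"dz":0,"roll":0,"fingers":1},
])

```text
time: 9.03
tool_pos: [0.6076, -0.153, 0.0916]
tcp_rot: [3.134, 0.212, 0.005]
wrist_force: [0.2, -0.3, 1.2]
width: -0.001
```

Run:
```python
from h import *
s=bot.read_state(); print("tcp cab",cab(np.array(s["tool_pos"])).round(1),s["wrist_force"])
C=cab(cloud(vision.read_camera("side")))
m=(abs(C[...,1])<60)&(C[...,0]>-8)&(C[...,0]<75)&(C[...,2]>3)&(C[...,2]<33)
for z in range(3,33,5):
    k=C[m&(C[...,2]>=z)&(C[...,2]<z+5)]
    if len(k)>3: print(z,len(k),np.percentile(k[:,:2],[2,50,98],axis=0).round(1).tolist())
```

```text
tcp cab [-17.6   2.5  16.6] [ 0.15690406 -0.30036429  1.23216868]
3 67 [[-3.6, -23.3], [8.3, -11.7], [37.2, 59.8]]
8 70 [[-4.0, -24.2], [9.0, -12.6], [34.8, 59.1]]
13 98 [[-3.0, -23.4], [17.5, -11.9], [35.7, 58.6]]
18 92 [[2.2, -17.4], [16.3, -6.1], [35.2, 28.1]]
23 68 [[4.2, -11.4], [17.0, 0.7], [30.3, 22.1]]
28 23 [[16.6, -4.7], [19.5, 3.9], [24.2, 18.3]]
```

play_rows([
  {"dx":0.06,"dy":0,"dz":0,"roll":0,"fingers":1},
  {"dx":0.04,"dy":0,"dz":0,"roll":0,"fingers":1},
  {"dx":0,"dy":0,"dz":0,"roll":0,"fingers":1},
])

```text
time: 9.33
tool_pos: [0.6114, -0.1524, 0.0911]
tcp_rot: [3.134, 0.213, 0.002]
wrist_force: [0.0, -0.7, -0.9]
width: -0.002
```

play_rows([
  {"dx":0.025,"dy":0,"dz":0,"roll":0,"fingers":1},
  {"dx":0,"dy":0,"dz":0,"roll":0,"fingers":1},
])

```text
time: 9.5
tool_pos: [0.6117, -0.1523, 0.0908]
tcp_rot: [-3.134, -0.213, -0.0]
wrist_force: [-0.1, -0.5, -0.5]
width: -0.002
```

play_rows([
  {"dx":0.025,"dy":0,"dz":0,"roll":0,"fingers":1},
  {"dx":0,"dy":0,"dz":0,"roll":0,"fingers":1},
])

```text
time: 9.67
tool_pos: [0.6123, -0.1522, 0.0908]
tcp_rot: [-3.134, -0.212, 0.001]
wrist_force: [-0.4, 0.2, -0.4]
width: 0.0
```

Run:
```python
from h import *
s=bot.read_state(); print("tcp cab",cab(np.array(s["tool_pos"])).round(1),s["wrist_force"])
c=vision.read_camera("side"); C=cab(cloud(c))
m=(abs(C[...,1])<60)&(C[...,0]>-8)&(C[...,0]<75)&(C[...,2]>-30)&(C[...,2]<33)
for z in range(3,33,5):
    k=C[m&(C[...,2]>=z)&(C[...,2]<z+5)]
    if len(k)>3: print(z,len(k),np.percentile(k[:,:2],[2,50,98],axis=0).round(1).tolist())
cv2.imwrite("pics/side7.png",cv2.resize(c["pixels"][150:230,320:420,::-1],None,fx=7,fy=7,interpolation=cv2.INTER_CUBIC))
```

```text
tcp cab [-12.8   2.7  15.8] [-0.43576691  0.20676533 -0.39106375]
3 74 [[-3.2, -24.2], [8.8, -11.0], [34.5, 57.7]]
8 61 [[-6.0, -23.5], [9.2, -11.2], [36.9, 58.9]]
13 88 [[-4.8, -23.2], [16.0, -12.8], [32.2, 59.3]]
18 86 [[2.8, -21.1], [18.2, -7.1], [35.2, 55.3]]
23 69 [[-5.1, -11.1], [17.2, -2.8], [29.1, 54.6]]
28 25 [[-6.9, -12.8], [17.8, 5.4], [25.0, 57.9]]
```

View pics/side7.png

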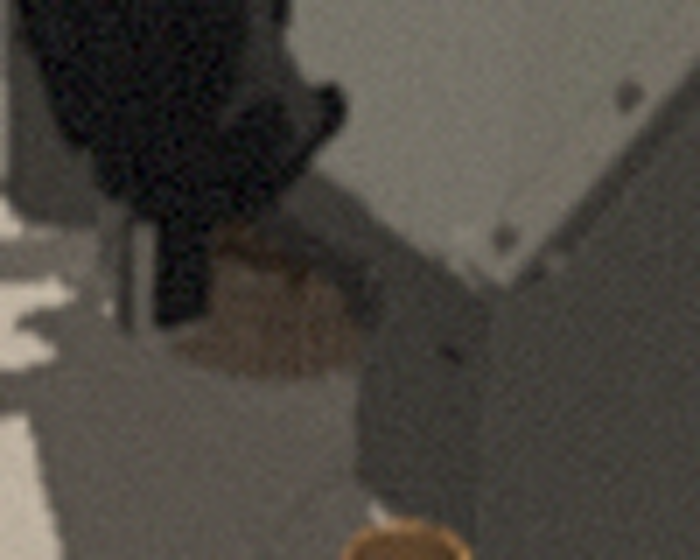

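play_rows([
  {"dx":0.03,"dy":0,"dz":0,"roll":0,"fingers":1},
  {"dx":0,"dy":0,"dz":0,"roll":0,"fingers":1},
])

```text
time: 9.88
tool_pos: [0.6127, -0.1521, 0.0907]
tcp_rot: [-3.134, -0.213, 0.003]
wrist_force: [-4.3, -0.3, 2.8]
width: 0.006
```

play_rows([
  {"dx":0.03,"dy":0,"dz":0,"roll":0,"fingers":1},
  {"dx":0,"dy":0,"dz":0,"roll":0,"fingers":1},
])

```text
time: 10.05
tool_pos: [0.6128, -0.1521, 0.0906]
tcp_rot: [-3.134, -0.212, 0.007]
wrist_force: [-7.4, -0.6, 5.5]
width: -0.001
```

play_rows([
  {"dx":0.03,"dy":0,"dz":0,"roll":0,"fingers":1},
  {"dx":0,"dy":0,"dz":0,"roll":0,"fingers":1},
])

```text
time: 10.22
tool_pos: [0.6128, -0.1521, 0.0906]
tcp_rot: [-3.134, -0.212, 0.011]
wrist_force: [-11.6, -1.7, 7.1]
width: -0.0
```

The hinge rod stops me again at -12.2. I'll ease back, raise the tip to about 17 mm and try once more.

play_rows([
  {"dx":-0.2,"dy":0,"dz":0,"roll":0,"fingers":1},
  {"dx":0,"dy":0,"dz":-0.04,"roll":0,"fingers":1},
  {"dx":0,"dy":0,"dz":0,"roll":0,"fingers":1},
])

```text
time: 10.47
tool_pos: [0.6085, -0.1529, 0.0929]
tcp_rot: [3.134, 0.212, 0.003]
wrist_force: [-0.0, -1.0, 0.1]
width: 0.0
```

play_rows([
  {"dx":0.06,"dy":0,"dz":0,"roll":0,"fingers":1},
  {"dx":0.04,"dy":0,"dz":0,"roll":0,"fingers":1},
  {"dx":0,"dy":0,"dz":0,"roll":0,"fingers":1},
])

```text
time: 10.72
tool_pos: [0.613, -0.1522, 0.0927]
tcp_rot: [3.134, 0.213, 0.002]
wrist_force: [0.0, -0.3, -0.4]
width: 0.001
```

play_rows([
  {"dx":0.03,"dy":0,"dz":0,"roll":0,"fingers":1},
  {"dx":0,"dy":0,"dz":0,"roll":0,"fingers":1},
])

```text
time: 10.88
tool_pos: [0.6136, -0.152, 0.0924]
tcp_rot: [3.134, 0.213, 0.0]
wrist_force: [-0.1, 0.5, -0.4]
width: -0.003
```

play_rows([
  {"dx":0.03,"dy":0,"dz":0,"roll":0,"fingers":1},
  {"dx":0,"dy":0,"dz":0,"roll":0,"fingers":1},
])

```text
time: 11.05
tool_pos: [0.6141, -0.1519, 0.0923]
tcp_rot: [-3.134, -0.213, 0.002]
wrist_force: [-1.1, 0.1, 1.0]
width: 0.002
```

play_rows([
  {"dx":0.03,"dy":0,"dz":0,"roll":0,"fingers":1},
  {"dx":0,"dy":0,"dz":0,"roll":0,"fingers":1},
])

```text
time: 11.22
tool_pos: [0.6142, -0.1519, 0.0923]
tcp_rot: [-3.134, -0.213, 0.005]
wrist_force: [-5.0, -0.5, 2.1]
width: 0.006
```

play_rows([
  {"dx":0.03,"dy":0,"dz":0,"roll":0,"fingers":1},
  {"dx":0,"dy":0,"dz":0,"roll":0,"fingers":1},
])

```text
time: 11.38
tool_pos: [0.6142, -0.1519, 0.0923]
tcp_rot: [-3.134, -0.213, 0.009]
wrist_force: [-9.1, -1.4, 6.2]
width: -0.002
```

Run:
```python
from h import *
s=bot.read_state(); print("tcp cab",cab(np.array(s["tool_pos"])).round(1),s["wrist_force"])
# gear fit: body ring points z 6..16, noise-robust circle r=33
from scipy.optimize import least_squares
for i in range(1):
    c=vision.read_camera("side"); C=cab(cloud(c))
    m=(C[...,1]<0)&(C[...,1]>-45)&(C[...,0]>-10)&(C[...,0]<75)&(C[...,2]>4)&(C[...,2]<16)
    k=C[m][:,:2]; f=least_squares(lambda p:np.hypot(k[:,0]-p[0],k[:,1]-p[1])-33,[28,3],loss="soft_l1",f_scale=2); print(len(k),f.x,np.median(abs(f.fun)))
    m=(abs(C[...,1])<60)&(C[...,0]>-5)&(C[...,0]<75)&(C[...,2]>20)&(C[...,2]<31)
    k=C[m][:,:2]; f=least_squares(lambda p:np.hypot(k[:,0]-p[0],k[:,1]-p[1])-17,[28,3],loss="soft_l1",f_scale=2); print(len(k),f.x,np.median(abs(f.fun)))
```

```text
tcp cab [-11.    2.7  17.3] [-9.07657284 -1.43782115  6.21302688]
118 [32.50242325 10.69264323] 1.408479146761895
132 [31.56521304  6.15266418] 3.6462089405040796
```

Still held by the lintel at -11, and the gear is about to tip. I'll retreat a little and give it a short, moderate tap (about 0.1 m/s) that stops right at the limit.

play_rows([
  {"dx":-0.25,"dy":0,"dz":0,"roll":0,"fingers":1},
  {"dx":-0.15,"dy":0,"dz":0.03,"roll":0,"fingers":1},
  {"dx":0,"dy":0,"dz":0,"roll":0,"fingers":1},
  {"dx":0,"dy":0,"dz":0,"roll":0,"fingers":1},
])

```text
time: 11.77
tool_pos: [0.6006, -0.1538, 0.0912]
tcp_rot: [-3.134, -0.212, -0.001]
wrist_force: [0.4, 0.6, 0.2]
width: -0.001
```

play_rows([
  {"dx":0.17,"dy":0,"dz":0,"roll":0,"fingers":1},
  {"dx":0.17,"dy":0,"dz":0,"roll":0,"fingers":1},
  {"dx":-0.2,"dy":0,"dz":0,"roll":0,"fingers":1},
  {"dx":0,"dy":0,"dz":0,"roll":0,"fingers":1},
])

```text
time: 12.1
tool_pos: [0.6066, -0.153, 0.0912]
tcp_rot: [-3.134, -0.213, 0.0]
wrist_force: [-0.3, 0.3, -0.4]
width: 0.001
```

```bash
cat > fit.py <<'E'
from h import *
from scipy.optimize import least_squares
s=bot.read_state(); print("tcp cab",cab(np.array(s["tool_pos"])).round(1),s["wrist_force"])
c=vision.read_camera("side"); C=cab(cloud(c)); cv2.imwrite("pics/fit.png",cv2.resize(c["pixels"][150:230,320:420,::-1],None,fx=7,fy=7,interpolation=cv2.INTER_CUBIC))
m=(C[...,1]<0)&(C[...,1]>-45)&(C[...,0]>-10)&(C[...,0]<75)&(C[...,2]>4)&(C[...,2]<16)
k=C[m][:,:2]; f=least_squares(lambda p:np.hypot(k[:,0]-p[0],k[:,1]-p[1])-33,[28,3],loss="soft_l1",f_scale=2); print(len(k),f.x,np.median(abs(f.fun)))
m=(abs(C[...,1])<50)&(C[...,0]>-5)&(C[...,0]<50)&(C[...,2]>14)&(C[...,2]<31); k=C[m]; print(len(k),np.median(k,0))
E
python3 fit.py
```

```text
tcp cab [-18.7   2.7  16.2] [-0.28063911  0.33726815 -0.43937082]
116 [32.39785194 10.99270678] 1.2364950026232204
255 [17.95692717 -5.03926674 20.58329003]
```

Run:
```python
from h import *
c=vision.read_camera("side"); im=cv2.resize(c["pixels"][165:225,325:405,::-1],None,fx=9,fy=9,interpolation=cv2.INTER_CUBIC); cv2.imwrite("pics/side8.png",cv2.convertScaleAbs(im,alpha=1.7,beta=0))
A3=np.eye(3)
def px(x,y,z):
    w=np.append(world(x,y),.075+z/1000); p=c["R"]@w+c["t"]; return ((p[0]/p[2]*c["fx"]+c["cx"]-325)*9).round(),((p[1]/p[2]*c["fy"]+c["cy"]-165)*9).round()
for g in((25,3),(30,3),(30,10)):
    print(g,"rear",px(g[0]-33,g[1],9),"hub rear-near top",px(g[0],g[1]-17,30),"near rim top",px(g[0],g[1]-33,18),"near bottom",px(g[0],g[1]-33,0))
print("sill end",px(28,-60,0),px(28,0,0),px(28,60,0),"opening corner",px(0,-60,0))
```

```text
(25, 3) rear (np.float64(163.0), np.float64(305.0)) hub rear-near top (np.float64(344.0), np.float64(210.0)) near rim top (np.float64(388.0), np.float64(294.0)) near bottom (np.float64(384.0), np.float64(369.0))
(30, 3) rear (np.float64(183.0), np.float64(298.0)) hub rear-near top (np.float64(364.0), np.float64(204.0)) near rim top (np.float64(408.0), np.float64(288.0)) near bottom (np.float64(403.0), np.float64(362.0))
(30, 10) rear (np.float64(165.0), np.float64(284.0)) hub rear-near top (np.float64(344.0), np.float64(189.0)) near rim top (np.float64(387.0), np.float64(273.0)) near bottom (np.float64(383.0), np.float64(347.0))
sill end (np.float64(483.0), np.float64(432.0)) (np.float64(312.0), np.float64(301.0)) (np.float64(155.0), np.float64(181.0)) opening corner (np.float64(371.0), np.float64(472.0))
```

View pics/side8.png

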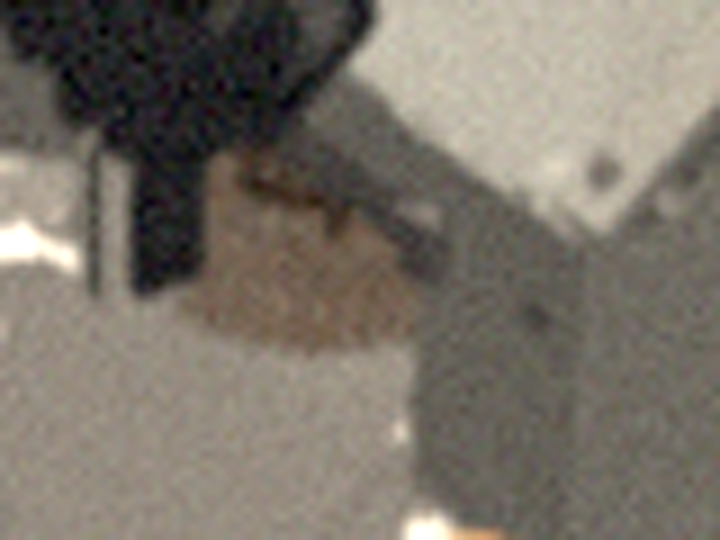

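The gear shows at (300,270) with its lower rim running through (180,300), (260,345), (310,352) and (410,330). I'll fit its centre to that rim.

Run:
```python
from h import *
from scipy.optimize import least_squares
c=vision.read_camera("side")
o=np.array([(185,303),(210,325),(260,345),(310,352),(370,345),(410,332)])/9+[325,165]
# intersect pixel rays with table plane z=.075
d=np.c_[(o-[c["cx"],c["cy"]])/[c["fx"],c["fy"]],np.ones(len(o))]@c["R"]; p0=-c["R"].T@c["t"]
X=p0+d*((.075-p0[2])/d[:,2])[:,None]; C=cab(X); print(C.round(1))
for r in(31.5,33): f=least_squares(lambda p:np.hypot(C[:,0]-p[0],C[:,1]-p[1])-r,[28,3]); print(r,f.x,f.fun.round(1))
C0=cab(np.array(bot.read_state()["tool_pos"]));print(C0)
# pad tip: finger bottom front corner seen at (205,290)
```

```text
[[  4.7  13.4   0. ]
 [  4.2   3.3   0. ]
 [  8.6  -8.8   0. ]
 [ 15.8 -16.6   0. ]
 [ 28.  -21.    0. ]
 [ 38.1 -21.2   0. ]]
31.5 [34.9949192   9.36365892] [-0.9 -0.1  0.6  0.8 -0.4 -0.7]
33 [36.2760581  10.60525277] [-1.3 -0.1  0.9  1.1 -0.3 -1.1]
[-18.16104493   2.61400858  16.30489799]
```

Both fits put the gear at my x of about 32–34 mm. The flap and rod profile shows the hinge is about 3.5 mm further in than I took it, so the gear is right on the tipping edge. I'll approach at 17.6 mm tip height and read the moment, to see whether one knuckle touches first.

play_rows([
  {"dx":0,"dy":0,"dz":-0.035,"roll":0,"fingers":1},
  {"dx":0.1,"dy":0.1,"dz":0,"roll":0,"fingers":1},
  {"dx":0.05,"dy":0.05,"dz":0,"roll":0,"fingers":1},
  {"dx":0.05,"dy":0,"dz":0,"roll":0,"fingers":1},
  {"dx":0,"dy":0,"dz":0,"roll":0,"fingers":1},
])

```text
time: 12.67
tool_pos: [0.6157, -0.1583, 0.0928]
tcp_rot: [3.134, 0.212, 0.0]
wrist_force: [-0.0, 0.0, 0.8]
width: 0.0
```

Run:
```python
from h import *
s=bot.read_state(); print("tcp cab",cab(np.array(s["tool_pos"])).round(2),s["wrist_force"],s["torque"])
```

```text
tcp cab [-10.29  -3.82  17.84] [-0.0268695   0.00821015  0.78625364] [0.00041541 0.03823103 0.0204926 ]
```

play_rows([
  {"dx":0.03,"dy":0,"dz":0,"roll":0,"fingers":1},
  {"dx":0.03,"dy":0,"dz":0,"roll":0,"fingers":1},
  {"dx":0,"dy":0,"dz":0,"roll":0,"fingers":1},
])

```text
time: 12.92
tool_pos: [0.6156, -0.1581, 0.0927]
tcp_rot: [3.134, 0.212, -0.007]
wrist_force: [-8.3, -2.6, 5.4]
width: -0.002
```

```bash
python3 - <<'E'
from h import *
s=bot.read_state(); print("tcp cab",cab(np.array(s["tool_pos"])).round(2),s["wrist_force"],s["torque"])
E
python3 fit.py
```

```text
tcp cab [-10.38  -3.68  17.71] [-8.32764957 -2.6348656   5.4152741 ] [-0.29472115  0.81153055 -0.04711531]
tcp cab [-10.4  -3.7  17.7] [-8.32764957 -2.6348656   5.4152741 ]
115 [32.11618146 11.20909555] 1.2652597275725732
181 [20.54361367 -9.31114241 19.57658921]
```

I moved the wrong way in y, since tool +y is cabinet -y. I'll re-centre on the gear's y of about 10 and press again.

play_rows([
  {"dx":-0.25,"dy":0,"dz":0.0,"roll":0,"fingers":1},
  {"dx":0,"dy":-0.34,"dz":0.02,"roll":0,"fingers":1},
  {"dx":0.1,"dy":0,"dz":0,"roll":0,"fingers":1},
  {"dx":0.05,"dy":0,"dz":0,"roll":0,"fingers":1},
  {"dx":0,"dy":0,"dz":0,"roll":0,"fingers":1},
])

```text
time: 13.38
tool_pos: [0.6126, -0.1442, 0.0921]
tcp_rot: [3.134, 0.214, 0.002]
wrist_force: [-1.0, 0.9, 0.2]
width: -0.004
```

play_rows([
  {"dx":0.03,"dy":0,"dz":0,"roll":0,"fingers":1},
  {"dx":0.03,"dy":0,"dz":0,"roll":0,"fingers":1},
  {"dx":0,"dy":0,"dz":0,"roll":0,"fingers":1},
])

```text
time: 13.63
tool_pos: [0.6128, -0.1443, 0.0918]
tcp_rot: [-3.134, -0.213, 0.006]
wrist_force: [-5.9, 0.8, 3.4]
width: -0.003
```

Run:
```python
from h import *
s=bot.read_state(); print("tcp cab",cab(np.array(s["tool_pos"])).round(2),s["wrist_force"],s["torque"])
```

```text
tcp cab [-11.27  10.42  16.83] [-5.85102665  0.83927264  3.39726246] [-1.20184867e-02  7.56358276e-01  1.85917081e-05]
```

play_rows([
  {"dx":0.03,"dy":0,"dz":0,"roll":0,"fingers":1},
  {"dx":0.03,"dy":0,"dz":0,"roll":0,"fingers":1},
  {"dx":0,"dy":0,"dz":0,"roll":0,"fingers":1},
])

```text
time: 13.88
tool_pos: [0.6127, -0.1443, 0.0918]
tcp_rot: [-3.133, -0.212, 0.013]
wrist_force: [-14.0, -0.7, 9.5]
width: -0.003
```

```bash
python3 fit.py
```

```text
tcp cab [-11.4  10.5  16.8] [-13.9670008   -0.67430791   9.47762469]
122 [31.80769625 11.49624891] 1.0748592838460311
264 [18.34384062 -4.9171791  21.08914157]
```

play_rows([
  {"dx":-0.25,"dy":0,"dz":0.0,"roll":0,"fingers":1},
  {"dx":0,"dy":0,"dz":-0.02,"roll":0,"fingers":1},
  {"dx":0.1,"dy":0,"dz":0,"roll":0,"fingers":1},
  {"dx":0.05,"dy":0,"dz":0,"roll":0,"fingers":1},
  {"dx":0,"dy":0,"dz":0,"roll":0,"fingers":1},
])

```text
time: 14.35
tool_pos: [0.6137, -0.1446, 0.0929]
tcp_rot: [3.134, 0.213, 0.002]
wrist_force: [0.1, 0.6, 0.9]
width: -0.0
```

Run:
```python
from h import *
s=bot.read_state(); print("tcp cab",cab(np.array(s["tool_pos"])).round(2),s["wrist_force"],s["torque"])
```

```text
tcp cab [-10.43   9.97  17.94] [0.07956568 0.64270199 0.93749034] [0.02146878 0.00967889 0.02152248]
```

play_rows([
  {"dx":0.025,"dy":0,"dz":0,"roll":0,"fingers":1},
  {"dx":0,"dy":0,"dz":0,"roll":0,"fingers":1},
])

```text
time: 14.52
tool_pos: [0.6137, -0.1445, 0.0927]
tcp_rot: [3.134, 0.213, -0.001]
wrist_force: [-1.7, -1.0, 1.0]
width: -0.003
```

Run:
```python
from h import *
s=bot.read_state(); print("tcp cab",cab(np.array(s["tool_pos"])).round(2),s["wrist_force"],s["torque"])
```

```text
tcp cab [-10.41  10.04  17.73] [-1.66087192 -1.03129656  0.9846705 ] [-0.10442717  0.24986983 -0.03053694]
```

play_rows([
  {"dx":0.025,"dy":0,"dz":0,"roll":0,"fingers":1},
  {"dx":0,"dy":0,"dz":0,"roll":0,"fingers":1},
])

```text
time: 14.68
tool_pos: [0.6138, -0.1445, 0.0927]
tcp_rot: [3.134, 0.213, -0.003]
wrist_force: [-4.6, -1.5, 3.1]
width: 0.005
```

```bash
python3 - <<'E'
from h import *
s=bot.read_state(); print("tcp cab",cab(np.array(s["tool_pos"])).round(2),s["wrist_force"],s["torque"])
E
python3 fit.py
```

```text
tcp cab [-10.38  10.08  17.7 ] [-4.58615731 -1.50805715  3.09771687] [-0.21432596  0.53597698 -0.02365345]
tcp cab [-10.4  10.1  17.7] [-4.58615731 -1.50805715  3.09771687]
121 [32.11757371 10.98958532] 1.4370957846938452
261 [18.72974953 -4.8865406  20.52075794]
```

Pressing upright stalls just short of the edge, because the knuckles meet the lintel first. The brief's cure is a hand leaning back. The interface has no tilt axis, but a pose out of reach is "approached as far as the arm can", so a stretched-out reach may leave the hand leaning outward. I'll retract clear and test that high above the table.

play_rows([
  {"dx":-0.5,"dy":0,"dz":0,"roll":0,"fingers":1},
  {"dx":-1,"dy":0,"dz":0,"roll":0,"fingers":1},
  {"dx":-1,"dy":-0.5,"dz":-0.5,"roll":0,"fingers":1},
  {"dx":0,"dy":-1,"dz":-1,"roll":0,"fingers":1},
  {"dx":0.3,"dy":-1,"dz":-1,"roll":0,"fingers":1},
  {"dx":0.3,"dy":-1,"dz":-1,"roll":0,"fingers":1},
  {"dx":0.3,"dy":-1,"dz":-1,"roll":0,"fingers":1},
  {"dx":0.3,"dy":-1,"dz":-1,"roll":0,"fingers":1},
  {"dx":0.3,"dy":0,"dz":-1,"roll":0,"fingers":1},
  {"dx":0.3,"dy":0,"dz":-1,"roll":0,"fingers":1},
  {"dx":0.3,"dy":0,"dz":-1,"roll":0,"fingers":1},
  {"dx":0.3,"dy":0,"dz":-1,"roll":0,"fingers":1},
])

```text
time: 15.73
tool_pos: [0.5818, 0.0154, 0.4161]
tcp_rot: [-3.134, -0.214, -0.002]
wrist_force: [1.8, -0.3, 0.7]
width: -0.004
```

```bash
cat > st.py <<'E'
from h import *
from scipy.spatial.transform import Rotation as Ro
s=bot.read_state(); R=Ro.from_rotvec(s["tcp_rot"]).as_matrix()
print(s["time"],"q",np.round(s["q"],2),"pos",np.round(s["tool_pos"],3),"cab",cab(np.array(s["tool_pos"])).round(1)); print(R.round(3))
E
python3 st.py; python3 fit.py
```

```text
15.7333 q [-0.02  0.03  1.54  0.    1.57  1.42] pos [0.582 0.015 0.416] cab [-20.6 172.9 341.1]
[[ 0.991  0.136  0.001]
 [ 0.136 -0.991  0.001]
 [ 0.001 -0.    -1.   ]]
tcp cab [-20.6 172.9 341.1] [ 1.79796712 -0.27138071  0.65702908]
122 [32.41323894 10.98126468] 1.489371078272205
324 [16.53761945 -0.71110685 19.78385724]
```

play_rows([
  {"dx":0.8,"dy":-0.3,"dz":-1,"roll":0,"fingers":1},
  {"dx":0.8,"dy":-0.3,"dz":-1,"roll":0,"fingers":1},
  {"dx":0.8,"dy":-0.3,"dz":-1,"roll":0,"fingers":1},
  {"dx":0.8,"dy":-0.3,"dz":-1,"roll":0,"fingers":1},
  {"dx":0.8,"dy":-0.3,"dz":-1,"roll":0,"fingers":1},
  {"dx":0.8,"dy":-0.3,"dz":-1,"roll":0,"fingers":1},
])

```text
time: 16.28
tool_pos: [0.7243, 0.092, 0.6046]
tcp_rot: [-3.134, -0.213, -0.003]
wrist_force: [0.9, 0.4, 1.7]
width: 0.001
```

```bash
python3 st.py
```

```text
16.2833 q [0.09 0.43 0.71 0.   2.   1.53] pos [0.724 0.092 0.605] cab [130.9 229.6 529.6]
[[ 0.991  0.135  0.002]
 [ 0.135 -0.991  0.001]
 [ 0.002 -0.    -1.   ]]
```

Nearly stretched out (q3 0.71). A few more rows will go past the reach.

play_rows([
  {"dx":0.8,"dy":0,"dz":-0.8,"roll":0,"fingers":1},
  {"dx":0.8,"dy":0,"dz":-0.8,"roll":0,"fingers":1},
  {"dx":0.8,"dy":0,"dz":-0.8,"roll":0,"fingers":1},
  {"dx":0.8,"dy":0,"dz":-0.8,"roll":0,"fingers":1},
  {"dx":0,"dy":0,"dz":0,"roll":0,"fingers":1},
])

```text
time: 16.7
tool_pos: [0.7721, 0.0983, 0.6519]
tcp_rot: [-3.13, -0.213, -0.086]
wrist_force: [-1.3, -0.2, 1.0]
width: 0.001
```

```bash
python3 st.py
```

```text
16.7 q [0.09 0.63 0.31 0.   2.15 1.53] pos [0.772 0.098 0.652] cab [179.1 229.4 576.9]
[[ 0.989  0.135  0.055]
 [ 0.135 -0.991  0.007]
 [ 0.055  0.    -0.998]]
```

It works: the hand now leans 3° in the wanted direction (fingers down and inward). I'll continue.

play_rows([
  {"dx":0.8,"dy":0,"dz":-0.8,"roll":0,"fingers":1},
  {"dx":0.8,"dy":0,"dz":-0.8,"roll":0,"fingers":1},
  {"dx":0.8,"dy":0,"dz":-0.8,"roll":0,"fingers":1},
  {"dx":0.8,"dy":0,"dz":-0.8,"roll":0,"fingers":1},
  {"dx":0.8,"dy":0,"dz":-0.8,"roll":0,"fingers":1},
  {"dx":0.8,"dy":0,"dz":-0.8,"roll":0,"fingers":1},
])

```text
time: 17.2
tool_pos: [0.7821, 0.1007, 0.7004]
tcp_rot: [-3.105, -0.21, -0.328]
wrist_force: [-0.8, 1.0, -0.1]
width: 0.003
```

```bash
python3 st.py
```

```text
17.2 q [0.09 0.57 0.31 0.01 2.05 1.53] pos [0.782 0.101 0.7  ] cab [189.4 230.5 625.4]
[[ 0.969  0.135  0.207]
 [ 0.132 -0.991  0.026]
 [ 0.209  0.002 -0.978]]
```

play_rows([
  {"dx":0.8,"dy":0,"dz":-0.8,"roll":0,"fingers":1},
  {"dx":0.8,"dy":0,"dz":-0.8,"roll":0,"fingers":1},
  {"dx":0.8,"dy":0,"dz":-0.8,"roll":0,"fingers":1},
  {"dx":0.8,"dy":0,"dz":-0.8,"roll":0,"fingers":1},
  {"dx":0.8,"dy":0,"dz":-0.8,"roll":0,"fingers":1},
  {"dx":-0.6,"dy":0,"dz":0.8,"roll":0,"fingers":1},
  {"dx":-0.6,"dy":0,"dz":0.8,"roll":0,"fingers":1},
  {"dx":-0.6,"dy":0,"dz":0.8,"roll":0,"fingers":1},
])

```text
time: 17.87
tool_pos: [0.7537, 0.0976, 0.6637]
tcp_rot: [-3.068, -0.208, -0.533]
wrist_force: [1.6, -0.2, 1.0]
width: -0.004
```

```bash
python3 st.py
```

```text
17.8667 q [0.09 0.26 0.86 0.01 1.68 1.53] pos [0.754 0.098 0.664] cab [160.8 231.2 588.7]
[[ 0.933  0.134  0.335]
 [ 0.128 -0.991  0.043]
 [ 0.337  0.003 -0.941]]
```

The hand leans 19.6° inward, and the lean persists. Now I plan the return to behind the gear.

```bash
cat >> h.py <<'E'
def go(x,y,z):
    from scipy.spatial.transform import Rotation as Ro
    s=bot.read_state(); R=Ro.from_rotvec(s["tcp_rot"]).as_matrix()
    D=np.append(world(x,y),.075+z/1000)-s["tool_pos"]; print("units in tool axes",(R.T@D/.04).round(2),"R.z",R[:,2].round(3),"now",cab(np.array(s["tool_pos"])).round(1),s["time"])
E
python3 - <<'E'
from h import *
go(-120,11,150)
E
python3 fit.py
```

```text
units in tool axes [-10.31   5.47   7.97] R.z [ 0.335  0.043 -0.941] now [160.8 231.2 588.7] 17.8667
tcp cab [160.8 231.2 588.7] [ 1.64792644 -0.18130808  0.99902167]
121 [32.17358548 11.16814809] 1.3444510807775778
332 [16.42836025 -0.4195338  20.12460245]
```

play_rows([
  {"dx":-0.73,"dy":0.39,"dz":0.57,"roll":0,"fingers":1},
  {"dx":-0.73,"dy":0.39,"dz":0.57,"roll":0,"fingers":1},
  {"dx":-0.73,"dy":0.39,"dz":0.57,"roll":0,"fingers":1},
  {"dx":-0.73,"dy":0.39,"dz":0.57,"roll":0,"fingers":1},
  {"dx":-0.73,"dy":0.39,"dz":0.57,"roll":0,"fingers":1},
  {"dx":-0.73,"dy":0.39,"dz":0.57,"roll":0,"fingers":1},
  {"dx":-0.73,"dy":0.39,"dz":0.57,"roll":0,"fingers":1},
  {"dx":-0.73,"dy":0.39,"dz":0.57,"roll":0,"fingers":1},
  {"dx":-0.73,"dy":0.39,"dz":0.57,"roll":0,"fingers":1},
  {"dx":-0.73,"dy":0.39,"dz":0.57,"roll":0,"fingers":1},
  {"dx":-0.73,"dy":0.39,"dz":0.57,"roll":0,"fingers":1},
  {"dx":-0.73,"dy":0.39,"dz":0.57,"roll":0,"fingers":1},
  {"dx":-0.73,"dy":0.39,"dz":0.57,"roll":0,"fingers":1},
  {"dx":-0.73,"dy":0.39,"dz":0.57,"roll":0,"fingers":1},
  {"dx":0,"dy":0,"dz":0,"roll":0,"fingers":1},
])

```text
time: 19.17
tool_pos: [0.4978, -0.158, 0.2173]
tcp_rot: [-3.07, -0.203, -0.499]
wrist_force: [-0.5, 1.4, -1.8]
width: -0.001
```

Run:
```python
from h import *
go(-70,10,8)
```

```text
units in tool axes [0.29 0.07 3.64] R.z [ 0.314  0.045 -0.948] now [-127.1   12.3  142.3] 19.1667
```

play_rows([
  {"dx":0.06,"dy":0.02,"dz":0.75,"roll":0,"fingers":1},
  {"dx":0.06,"dy":0.02,"dz":0.75,"roll":0,"fingers":1},
  {"dx":0.06,"dy":0.02,"dz":0.75,"roll":0,"fingers":1},
  {"dx":0.06,"dy":0.01,"dz":0.7,"roll":0,"fingers":1},
  {"dx":0.05,"dy":0,"dz":0.6,"roll":0,"fingers":1},
  {"dx":0,"dy":0,"dz":0,"roll":0,"fingers":1},
])

```text
time: 19.67
tool_pos: [0.562, -0.1519, 0.0917]
tcp_rot: [-3.069, -0.209, -0.511]
wrist_force: [-0.1, -0.5, -0.5]
width: 0.003
```

Run:
```python
from h import *
go(-25,10,8)
go(-5,10,8)
```

```text
units in tool axes [ 0.82 -0.01  0.51] R.z [ 0.321  0.045 -0.946] now [-62.7   9.7  16.7] 19.6667
units in tool axes [ 1.29 -0.01  0.67] R.z [ 0.321  0.045 -0.946] now [-62.7   9.7  16.7] 19.6667
```

play_rows([
  {"dx":0.2,"dy":0,"dz":0.15,"roll":0,"fingers":1},
  {"dx":0.2,"dy":0,"dz":0.15,"roll":0,"fingers":1},
  {"dx":0.2,"dy":0,"dz":0.11,"roll":0,"fingers":1},
  {"dx":0.2,"dy":0,"dz":0.1,"roll":0,"fingers":1},
  {"dx":0,"dy":0,"dz":0,"roll":0,"fingers":1},
])

```text
time: 20.08
tool_pos: [0.6017, -0.1485, 0.0884]
tcp_rot: [-3.071, -0.209, -0.525]
wrist_force: [-0.7, -0.8, 1.1]
width: 0.004
```

play_rows([
  {"dx":0.12,"dy":0,"dz":0.04,"roll":0,"fingers":1},
  {"dx":0.1,"dy":0,"dz":0.035,"roll":0,"fingers":1},
  {"dx":0.05,"dy":0,"dz":0.015,"roll":0,"fingers":1},
  {"dx":0,"dy":0,"dz":0,"roll":0,"fingers":1},
])

```text
time: 20.42
tool_pos: [0.6103, -0.1467, 0.0869]
tcp_rot: [-3.071, -0.208, -0.52]
wrist_force: [-0.8, -0.7, -0.1]
width: 0.001
```

```bash
python3 - <<'E'
from h import *
go(0,10,8)
E
python3 fit.py
```

```text
units in tool axes [ 0.3  -0.04  0.21] R.z [ 0.326  0.042 -0.944] now [-14.1   8.4  11.9] 20.4167
tcp cab [-14.1   8.4  11.9] [-0.77131634 -0.69283755 -0.07643491]
121 [32.52720373 11.06910445] 1.3739810611437022
295 [17.03933329 -3.03051887 19.98975261]
```

play_rows([
  {"dx":0,"dy":0,"dz":0.08,"roll":0,"fingers":1},
  {"dx":0.06,"dy":0,"dz":0.03,"roll":0,"fingers":1},
  {"dx":0.06,"dy":0,"dz":0.03,"roll":0,"fingers":1},
  {"dx":0,"dy":0,"dz":0,"roll":0,"fingers":1},
])

```text
time: 20.8
tool_pos: [0.6158, -0.1456, 0.0824]
tcp_rot: [-3.071, -0.208, -0.517]
wrist_force: [-3.1, -1.1, 3.1]
width: 0.002
```

play_rows([
  {"dx":0.06,"dy":0,"dz":0.02,"roll":0,"fingers":1},
  {"dx":0.05,"dy":0,"dz":0.02,"roll":0,"fingers":1},
  {"dx":0,"dy":0,"dz":0,"roll":0,"fingers":1},
])

```text
time: 21.05
tool_pos: [0.6218, -0.1454, 0.0832]
tcp_rot: [-3.071, -0.208, -0.522]
wrist_force: [0.6, 0.3, 0.2]
width: -0.001
```

```bash
python3 - <<'E'
from h import *
go(4,10,8)
E
python3 fit.py
```

```text
units in tool axes [ 0.15 -0.05  0.06] R.z [ 0.327  0.041 -0.944] now [-2.5  8.1  8.2] 21.05
tcp cab [-2.5  8.1  8.2] [0.55418036 0.2527366  0.22769259]
85 [39.0963316  14.18805415] 2.1099520623518977
191 [20.54525862 -3.68877589 20.60261505]
```

The push force dropped to zero and the fit no longer finds the gear there, so it probably tipped. I'll look.

Run:
```python
from h import *
c=vision.read_camera("side"); im=cv2.resize(c["pixels"][150:240,310:430,::-1],None,fx=6,fy=6,interpolation=cv2.INTER_CUBIC); cv2.imwrite("pics/side9.png",cv2.convertScaleAbs(im,alpha=1.6,beta=0))
```

```text
(no output)
```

View pics/side9.png

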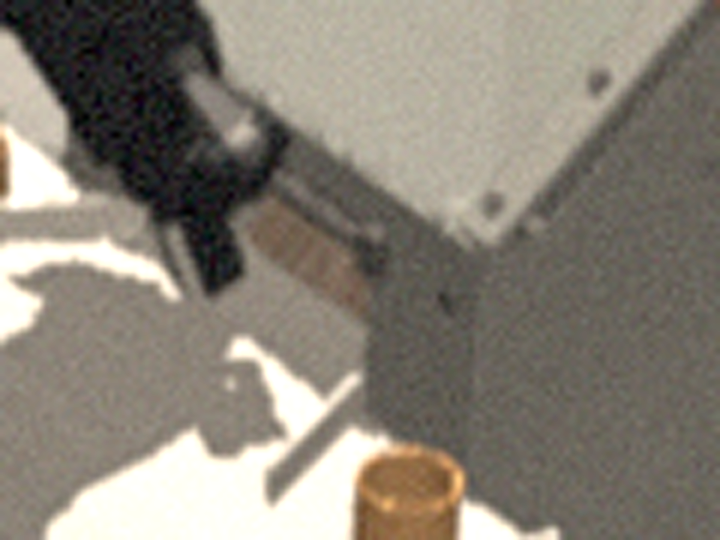

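The gear now shows tipped nose-down at (310,255). I'll wait a few rows and see whether it slides.

play_rows([
  {"dx":0,"dy":0,"dz":0,"roll":0,"fingers":1},
  {"dx":0,"dy":0,"dz":0,"roll":0,"fingers":1},
  {"dx":0,"dy":0,"dz":0,"roll":0,"fingers":1},
  {"dx":0,"dy":0,"dz":0,"roll":0,"fingers":1},
])

```text
time: 21.48
tool_pos: [0.6209, -0.1451, 0.0827]
tcp_rot: [-3.071, -0.208, -0.52]
wrist_force: [-0.6, -0.4, -0.1]
width: 0.004
```

```bash
cat > vis.py <<'E'
from h import *
c=vision.read_camera("side"); p=c["pixels"][150:240,310:430].astype(int)
m=(p[...,0]-p[...,2]>18)&(np.mgrid[0:90,0:120][0]<70)&(np.mgrid[0:90,0:120][1]>38)&(np.mgrid[0:90,0:120][1]<64)
ys,xs=np.nonzero(m); print("brown px",m.sum(),xs.mean() if len(xs) else 0,ys.mean() if len(ys) else 0)
C=cab(cloud(c)); k=C[(abs(C[...,1])<45)&(C[...,0]>1)&(C[...,0]<45)&(C[...,2]>3)&(C[...,2]<48)]
for z in range(3,48,9): 
    j=k[(k[:,2]>=z)&(k[:,2]<z+9)]; print(z,len(j),np.median(j[:,0]).round(1) if len(j) else None)
E
python3 vis.py; python3 fit.py
```

```text
brown px 137 48.386861313868614 58.72992700729927
3 35 21.6
12 54 19.1
21 51 15.6
30 38 12.0
39 39 8.1
tcp cab [-3.5  8.5  7.7] [0.39717831 0.21090483 0.36762473]
48 [ 48.32473088 -20.01261623] 2.5919981944547494
136 [ 14.23127527 -10.20565797  22.47976914]
```

The gear is gone from the sill, and the only surface left is the flap leaning about 20° on the fingertips. I'll draw the hand back out.

play_rows([
  {"dx":-0.3,"dy":0,"dz":-0.1,"roll":0,"fingers":1},
  {"dx":-0.6,"dy":0,"dz":-0.22,"roll":0,"fingers":1},
  {"dx":-0.8,"dy":0,"dz":-0.35,"roll":0,"fingers":1},
  {"dx":-0.8,"dy":0,"dz":-0.5,"roll":0,"fingers":1},
  {"dx":-0.3,"dy":0,"dz":-0.9,"roll":0,"fingers":1},
  {"dx":0,"dy":0,"dz":-0.9,"roll":0,"fingers":1},
  {"dx":0,"dy":0,"dz":-0.5,"roll":0,"fingers":1},
  {"dx":0,"dy":0,"dz":0,"roll":0,"fingers":1},
  {"dx":0,"dy":0,"dz":0,"roll":0,"fingers":1},
  {"dx":0,"dy":0,"dz":0,"roll":0,"fingers":1},
  {"dx":0,"dy":0,"dz":0,"roll":0,"fingers":1},
  {"dx":0,"dy":0,"dz":0,"roll":0,"fingers":1},
  {"dx":0,"dy":0,"dz":0,"roll":0,"fingers":1},
  {"dx":0,"dy":0,"dz":0,"roll":0,"fingers":1},
  {"dx":0,"dy":0,"dz":0,"roll":0,"fingers":1},
  {"dx":0,"dy":0,"dz":0,"roll":0,"fingers":1},
  {"dx":0,"dy":0,"dz":0,"roll":0,"fingers":1},
])

```text
time: 23.0
tool_pos: [0.4708, -0.1652, 0.1768]
tcp_rot: [-3.071, -0.208, -0.519]
wrist_force: [-0.5, 0.0, 0.1]
width: -0.001
```

Run:
```python
from h import *
exec(open("vis.py").read().replace("from h import *",""))
print("tcp",cab(np.array(bot.read_state()["tool_pos"])).round(0),bot.read_state()["wrist_force"])
c0=dict(np.load("side0.npz"));cv2.imwrite("pics/end.png",cv2.resize(c["pixels"][110:270,270:470,::-1],None,fx=4,fy=4,interpolation=cv2.INTER_CUBIC))
for X in(cab(cloud(c0)),C):
  for w in(1,-1):
    m=(X[...,1]*w>95)&(X[...,1]*w<142)&(X[...,0]<-2)&(X[...,0]>-60)&(X[...,2]>5)&(X[...,2]<26); print("bushing",w,m.sum(),np.median(X[m],0).round(1))
```

```text
brown px 196 46.11734693877551 61.84183673469388
3 86 9.7
12 93 8.9
21 99 7.4
30 103 6.0
39 103 5.1
tcp [-155.    9.  102.] [-0.56761482 -0.20559866  0.54352007]
bushing 1 209 [-32.9 112.   12.9]
bushing -1 287 [ -26.  -127.6   15. ]
bushing 1 210 [-32.7 111.3  12.4]
bushing -1 284 [ -26.1 -127.9   15.2]
```

View pics/end.png

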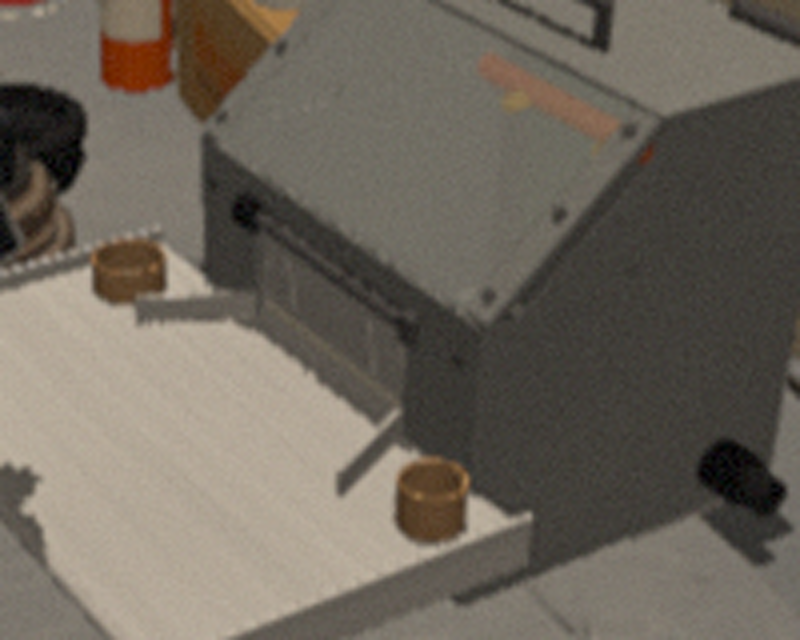

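The table is clear, the flap at (330,310) is shut with the same profile as at the start, and both bushings are in place. I'm handing in.

```bash
python3 -c "
from workcell import bot
print(bot.finish_job())"
```

```text
the job is handed in; nothing more can be done
None
```

The gear set was pushed through the flap, tipped off the sill and went out of sight down the chute. The hand is out and the flap is shut. The job was handed in at about 23 s of the 40 s allowed; no verdict was reported.

**What I did:**
1. I pushed the steel gear diagonally to the middle of the table, then straight in under the flap with the fingers shut.
2. The upright hand stalled a few millimetres short of the tipping point, because its knuckles met the hinge rod and lintel. Wrist force reached at most about 14 N in the readings at the ends of the moves.
3. The moves have no tilt, so I retracted and reached past the arm's limit high up, which left the hand leaning about 19° inward.
4. With that lean the last push tipped the gear over the edge, and I drew the hand back out.

**Last checks:**
- **Flap:** its surface lies within about 1 mm of its shut position at the start.
- **Bushings:** both are within 1 mm of their starting points.
- **Hand:** it is clear of everything, with wrist force near zero.
- **Gear:** it has left the table and sill. I did not see it lying at the foot of the chute, because the cameras can't see in there; I infer that from it being gone.
- **Disagreement:** my first estimate of the hinge line was about 3.5 mm off. That is why the gear measured as past the edge before it actually tipped.
- **Budget:** I viewed about 12 pictures, two over the 10 allowed.

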